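Clear and restock the filter shelf

TASK

Metal chips lie scattered on the narrow filter shelf: first take the scraper block and use it, not your fingers, to push every chip along the shelf and off its end into the dust bin. Then stand every oil filter from the bench upright on the cleared shelf, centred on the narrow board and squarely at the tag of its own colour, and put the scraper block back standing on the middle of its rubber pad, before or after the filters. Do not tip over a filter, and leave the other things on the bench alone.

Things in the scene. Friction and masses are not known exactly. Their poses are not given: they have to be found in the camera images.
- shelf: Narrow raised shelf strip, dark steel with pale wooden edges, fixed: a board 44 mm deep (its x) and 430 mm long (its y), 12 mm thick, top face 110 mm above the bench, on a closed steel riser (36 x 390 mm) that fills the space below. Origin: at bench level under the board's centre. Its +y end is the end at the bin; z is up.
- bin: Open grey plastic dust bin, fixed, 100 mm (its x) by 150 mm (its y) outside, 80 mm high, walls 4 mm; its near wall stands 10 mm in under the shelf's +y end, so what is pushed off that end falls in. Origin: centre of its underside; axes parallel to the shelf's.
- pad: Black rubber tool pad, fixed flat on the bench, 130 x 130 mm, 3 mm thick: the scraper's home. Origin: centre of its underside.
- scraper: Wooden scraper block, upright orange handle, loose, 160 g, standing on the pad. Block 60 mm wide (its x), 36 mm high, from 32 mm behind the origin to a pushing face 8 mm ahead (+y). Cheeks at both ends, 7 mm thick, 24 mm high, reach on to y = 52 mm: a scoop 46 mm wide inside. Handle centred over the origin, 40 (x) by 24 mm (y), from 36 to 86 mm height. Origin: underside; z up. Pushes to its +y.
- chip1: Bright bare-metal casting chip (zinc), 16 x 13 mm, 9 mm thick, loose, 11 g, lying on the shelf board at the start. Origin: centre of its underside. May be absent.
- chip2: Bright bare-metal casting chip (zinc), 16 x 13 mm, 9 mm thick, loose, 11 g, lying on the shelf board at the start. Origin: centre of its underside. May be absent.
- chip3: Bright bare-metal casting chip (zinc), 16 x 13 mm, 9 mm thick, loose, 11 g, lying on the shelf board at the start. Origin: centre of its underside. May be absent.
- chip4: Bright bare-metal casting chip (zinc), 16 x 13 mm, 9 mm thick, loose, 11 g, lying on the shelf board at the start. Origin: centre of its underside. May be absent.
- filter_blue: Loose blue oil-filter canister standing on the bench: cylinder 52 mm across, 74 mm high, about 200 g. Origin: centre of its underside; z is up its axis. May be absent.
- filter_red: Loose red oil-filter canister standing on the bench: cylinder 52 mm across, 74 mm high, about 200 g. Origin: centre of its underside; z is up its axis. May be absent.
- filter_yellow: Loose yellow oil-filter canister standing on the bench: cylinder 52 mm across, 74 mm high, about 200 g. Origin: centre of its underside; z is up its axis. May be absent.
- filter_green: Loose green oil-filter canister standing on the bench: cylinder 52 mm across, 74 mm high, about 200 g. Origin: centre of its underside; z is up its axis. May be absent.
- filter_white: Loose white oil-filter canister standing on the bench: cylinder 52 mm across, 74 mm high, about 200 g. Origin: centre of its underside; z is up its axis. May be absent.
- tag_blue: Blue price-tag clip fixed on both long edges of the shelf board (30 mm along the shelf, standing out 14 mm from each edge, its top 7 mm below the board's top). It marks the blue filter's place. Origin: at bench level under the shelf's centre line, midway between its two halves; axes parallel to the shelf's. Tags are 84 mm apart along the shelf, in any order; always all five.
- tag_red: Red price-tag clip fixed on both long edges of the shelf board (30 mm along the shelf, standing out 14 mm from each edge, its top 7 mm below the board's top). It marks the red filter's place. Origin: at bench level under the shelf's centre line, midway between its two halves; axes parallel to the shelf's. Tags are 84 mm apart along the shelf, in any order; always all five.
- tag_yellow: Yellow price-tag clip fixed on both long edges of the shelf board (30 mm along the shelf, standing out 14 mm from each edge, its top 7 mm below the board's top). It marks the yellow filter's place. Origin: at bench level under the shelf's centre line, midway between its two halves; axes parallel to the shelf's. Tags are 84 mm apart along the shelf, in any order; always all five.
- tag_green: Green price-tag clip fixed on both long edges of the shelf board (30 mm along the shelf, standing out 14 mm from each edge, its top 7 mm below the board's top). It marks the green filter's place. Origin: at bench level under the shelf's centre line, midway between its two halves; axes parallel to the shelf's. Tags are 84 mm apart along the shelf, in any order; always all five.
- tag_white: White price-tag clip fixed on both long edges of the shelf board (30 mm along the shelf, standing out 14 mm from each edge, its top 7 mm below the board's top). It marks the white filter's place. Origin: at bench level under the shelf's centre line, midway between its two halves; axes parallel to the shelf's. Tags are 84 mm apart along the shelf, in any order; always all five.
- marker: Bystander, loose, to be left alone: black marker pen lying down, 14 mm thick. Origin: at its middle.
- tape: Bystander, loose, to be left alone: roll of tape, 90 mm across, 24 mm high. Origin: centre of its underside.
- grease_tin: Bystander, loose, to be left alone: steel tin with black cap, 60 mm across, 70 mm high. Origin: centre of its underside.
- carton_a: Bystander, loose, to be left alone: brown carton 80 x 90 mm, 100 mm high. Origin: centre of its underside.
- mug: Bystander, loose, to be left alone: blue mug, 72 mm across, 85 mm high. Origin: centre of its underside.
- spanner: Bystander, loose, to be left alone: steel spanner, 150 mm long, lying flat. Origin: at its middle.
There are look-alikes about, which are no part of the job. Several things look just like the filter_blue: the one meant starts nearest to the robot's base.

How it is judged:
By the outcome, as a careful person would: the job done as asked, in the order asked, and still so for the second after the job is handed in, with the robot touching nothing.
Of chip1, chip2, chip3, chip4 only 2 to 4 are there at a start; the rules pass over those that are not, and their reading is None.
Of filter_blue, filter_red, filter_yellow, filter_green, filter_white only 3 to 5 are there at a start; the rules pass over those that are not, and their reading is None.
At some moment in a run one of scraper may be knocked a few centimetres aside while the robot is not near it.
It also fails if it takes over 210 s, if anything falls off the work surface, if the arm or the gripper's body presses on something with over 40 N, if the wrist force passes 120 N, or if a joint passes its speed limit or range.

ROBOT

A 7-joint arm with a two-finger parallel gripper is mounted at the origin on the work surface. World frame = base frame: x ahead of the robot, y to its left, z up, the work surface at z = 0. Lengths are in m, angles in rad, forces in N, time in s.
With the tool pointing down it reaches from about 0.35 to 0.9 m from the base axis. Payload 8.1 kg.
Tool frame: the origin (TCP) lies midway between the tips of the shut fingers; the grasp point (between the pads) lies 19 mm behind it; z points along the fingers, y is the direction in which the jaws open and shut (so a half turn about z gives the same grasp; the last joint's range is limited). The gripper opens to 92 mm and grips with 3 to 60 N. Pads are 19 mm wide; open, the fingers measure 130 mm over their backs; the gripper's body (75 mm by 190 mm) begins 47 mm behind the grasp point.
Start: joints at [1.211, 0.434, 0.025, 1.573, -0.012, 1.134, -0.075], TCP at [0.159, -0.605, 0.227] pointing down, gripper open.
Joint ranges: [-2.62, 2.62], [-0.44, 2.09], [-1.27, 1.32], [0.08, 2.57], [-1.32, 4.46], [0.12, 2], [-2.74, 2.74]. Speed limits (rad/s): [2.22, 2.22, 3.01, 3.01, 3.14, 3.14, 3.14].

INTERFACE

Orientations are given as a rotation vector (axis times angle).
In Python, from cell import arm gives the robot as it stands. The module is installed in compiled form; this text tells all that it offers.
- The arm moves only by the tool jog_arm, never from a script. Its argument "increments" is a list of rows, each an object with "slide": the shift along the tool's x, y, z in mm, a list of three; "roll": the turn about the tool's z in rad; "gripper": the opening, from 0 (shut) to 1 (fully open). In form: [{"slide": [x, y, z], "roll": roll, "gripper": gripper}, ...]. A call has exactly 10 rows; each row is the pose to reach, as a shift and turn from the pose commanded when the call began, along the tool's axes at that moment; what a row does not reach only later rows make up. A row lasts 1/12 s, in which the tool goes at most 41.7 mm and 7.16 degrees, less where a joint would pass 70% of its speed; a pose out of reach is approached as far as the arm can. A call with a gripper value outside its range is refused whole. The fingers move at their own pace and stop on an object; "newtons" is the grip in N (left out, the last holds). Time passes only in rows, so rows that repeat a pose let the fingers close, or fill a call up. It gives the time, the measured TCP pose, the force and the opening at its end, in the units of the state.
- arm.observe(): the state, without advancing time (a new reading comes with each control period).
- arm.get_image(name): name is "scene" or "top"; returns a dict with "frame" (480x640x3 uint8, blue, green, red), "depth" (480x640 float32, m along the optical axis (not along the pixel's ray), 0 where there is no reading), "intrinsics" (3x3 intrinsics, pixels), "dist_coeffs" ([k1, k2, p1, p2, k3] as OpenCV has them; the pictures are not rectified), "R" (3x3) and "t" (3): a world point X has camera coordinates R X + t. Camera axes: x right, y down, z forward; pixel columns grow to the right and rows downward; lengths in m; the calibration is good to about 2 mm. A picture is of the moment at which its call begins.
- arm.sign_off(): hands the job in, once; it reports no verdict.
The state is a dict: "clock": time; "joints": joint angles; "dq": joint speeds; "joint_efforts": joint torques, N m; "position": TCP position; "ee_rot": TCP orientation; "force": force on the tool from outside, world axes, zero at the start; "ft_torque": the same for the moment, N m; "width": opening from 0.0 (shut) to 1.0 (fully open).
Only numpy, scipy, OpenCV 4.12 (cv2) and the standard library are available. Lean on these libraries where they do the work, as an engineer would, in place of code of your own. Each camera call takes 0.05 s, during which the arm holds its last target.

## Working session

There is one attempt and no reset: what is moved stays moved. The work goes in short steps, Python scripts to look and compute and a tool call to move; the robot and the scene stay as the last step left them, time stands still between calls to the robot, and variables do not carry over. Pictures are saved under pics/ and viewed, and the job is handed in when it is done.

Besides the shell and the picture viewer there is one more tool, called after ">>>" in YAML: its name, and indented under it one key for each argument. jog_arm: Moves the arm, as the interface text tells. Its arguments: {"type":"object","properties":{"increments":{"type":"array"},"newtons":{"type":"number"}},"required":["increments"]}

```bash
mkdir -p pics; python3 - <<'E'
from cell import arm
import cv2,numpy as np
s=arm.observe()
for k,v in s.items(): print(k,np.round(v,3))
for n in("scene","top"):
    d=arm.get_image(n); cv2.imwrite(f"pics/{n}0.png",d["frame"]); np.savez(f"{n}0.npz",**d)
    print(n,d["intrinsics"],d["dist_coeffs"],d["R"],d["t"], -d["R"].T@d["t"])
E
```

```text
clock 0.0
joints [ 1.211  0.435  0.025  1.574 -0.012  1.134 -0.075]
dq [ 0.    -0.001  0.     0.001 -0.001 -0.001  0.   ]
joint_efforts [-0.0000e+00 -6.6785e+01  9.8500e-01 -3.1447e+01 -6.1000e-02  4.3000e-02
  0.0000e+00]
position [ 0.159 -0.604  0.226]
ee_rot [-3.114e+00 -4.020e-01  1.000e-03]
force [-0.145  0.125 -0.215]
ft_torque [0.026 0.033 0.06 ]
width 1.0
scene [[467.16998773   0.         317.00463171]
 [  0.         467.16998773 241.69251962]
 [  0.           0.           1.        ]] [-0.10699489  0.          0.          0.          0.        ] [[-0.73535509  0.67764882 -0.00670558]
 [ 0.44982834  0.4806857  -0.75272553]
 [-0.50686029 -0.55653691 -0.65830032]] [ 0.39539599 -0.19947084  1.77046093] [1.27786043 0.81327002 1.01799957]
top [[473.4670067    0.         316.56242598]
 [  0.         473.4670067  230.95687299]
 [  0.           0.           1.        ]] [0.02505043 0.         0.         0.         0.        ] [[-0.02725343 -0.99961136  0.00586382]
 [-0.9835752   0.02576824 -0.17864999]
 [ 0.17842946 -0.01063633 -0.98389522]] [0.03295655 0.59140195 1.17109205] [0.37362915 0.03016048 1.25769257]
```

View pics/scene0.png

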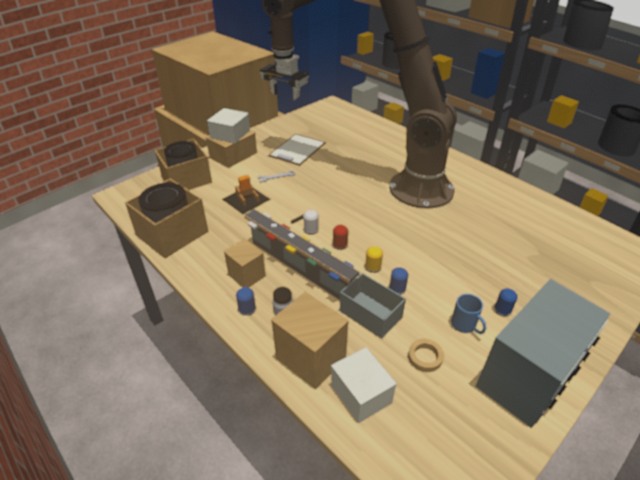

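View pics/top0.png

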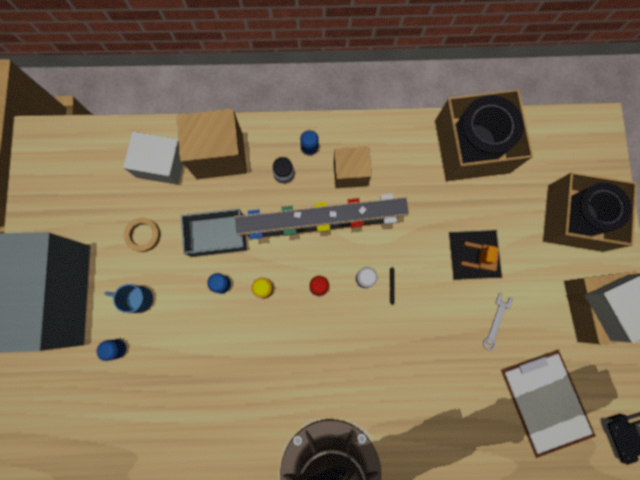

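```bash
cat > h.py <<'E'
import cv2,numpy as np
def ray(d,uv):
    uv=np.array(uv,float).reshape(-1,1,2)
    n=cv2.undistortPoints(uv,d["intrinsics"],d["dist_coeffs"]).reshape(-1,2)
    v=np.c_[n,np.ones(len(n))]@d["R"]
    return -d["R"].T@d["t"],v
def plane(d,uv,z):
    c,v=ray(d,uv); s=(z-c[2])/v[:,2]; return c+s[:,None]*v
def cloud(d):
    Z=d["depth"]; vv,uu=np.mgrid[0:480,0:640]
    n=cv2.undistortPoints(np.stack([uu,vv],-1).reshape(-1,1,2).astype(float),d["intrinsics"],d["dist_coeffs"]).reshape(480,640,2)
    P=np.dstack([n,np.ones((480,640))])*Z[...,None]
    return (P-d["t"])@d["R"]
def crop(d,x0,y0,x1,y1,f,name):
    s=cv2.resize(d["frame"][y0:y1,x0:x1],None,fx=f,fy=f,interpolation=cv2.INTER_CUBIC); cv2.imwrite(name,s)
E
python3 - <<'E'
from h import *
d=dict(np.load("top0.npz")); crop(d,220,180,420,250,4,"pics/shelf0.png"); crop(d,420,210,520,300,6,"pics/pad0.png")
s=dict(np.load("scene0.npz")); crop(s,210,160,410,310,4,"pics/sc0.png")
E
```

```text
(no output)
```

View pics/shelf0.png

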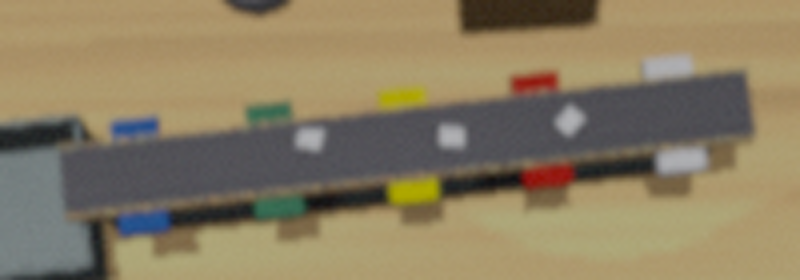

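View pics/pad0.png

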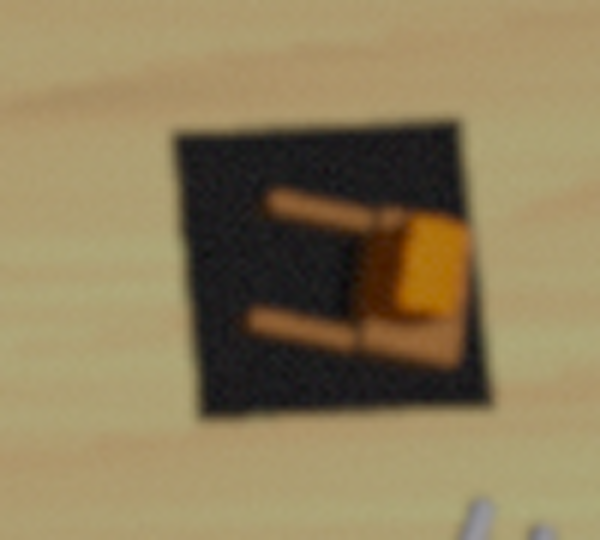

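View pics/sc0.png

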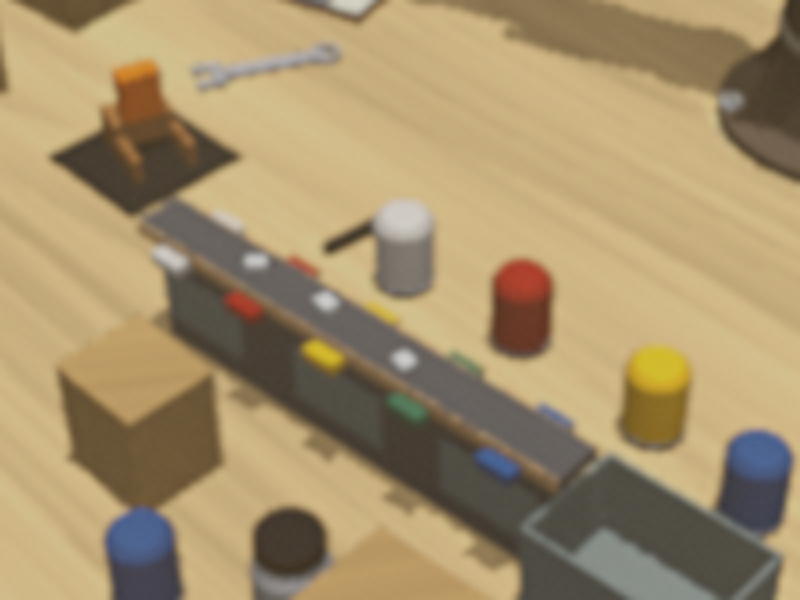

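```bash
cat > m.py <<'E'
from h import *
import sys
def blobs(d,lo,hi,amin,roi=None):
    hsv=cv2.cvtColor(d["frame"],cv2.COLOR_BGR2HSV)
    m=cv2.inRange(hsv,lo,hi)
    n,l,st,c=cv2.connectedComponentsWithStats(m)
    return [(l==i,st[i],c[i]) for i in range(1,n) if st[i][4]>=amin]
COL=dict(blue=((105,120,40),(125,255,255)),red=((0,150,60),(6,255,255)),red2=((174,150,60),(180,255,255)),yellow=((22,180,100),(32,255,255)),green=((60,60,40),(85,255,255)),white=((0,0,150),(180,35,255)),orange=((9,190,100),(18,255,255)))
E
python3 - <<'E'
from m import *
for nm in("top","scene"):
    d=dict(np.load(nm+"0.npz")); P=cloud(d)
    for k,(lo,hi) in COL.items():
        for m,st,c in blobs(d,lo,hi,15):
            p=P[m]; p=p[d["depth"][m]>0]
            if len(p)==0: continue
            zt=np.percentile(p[:,2],95); 
            if zt>0.2 or st[4]>1500: continue
            print(nm,k,st,np.round(c,1),"ztop",round(zt,3),"mean",np.round(p.mean(0),3),"x",np.round(np.percentile(p[:,0],[2,98]),3),"y",np.round(np.percentile(p[:,1],[2,98]),3))
E
```

```text
top blue [301 131  17  23 304] [309.1 141.7] ztop 0.078 mean [0.83  0.03  0.066] x [0.814 0.854] y [0.01 0.05]
top blue [249 210  10   3  20] [253.4 211.4] ztop 0.108 mean [0.636 0.173 0.105] x [0.634 0.639] y [0.163 0.184]
top blue [249 233  14   5  53] [255.7 235.2] ztop 0.109 mean [0.577 0.169 0.101] x [0.571 0.589] y [0.155 0.182]
top blue [208 274  22  18 300] [218.2 282.8] ztop 0.078 mean [0.464 0.266 0.071] x [0.444 0.484] y [0.246 0.289]
top blue [107 286  45  26 460] [132.  298.2] ztop 0.084 mean [0.434 0.488 0.042] x [0.404 0.462] y [0.448 0.518]
top blue [ 98 341  22  19 331] [108.2 350. ] ztop 0.078 mean [0.31  0.528 0.072] x [0.29  0.331] y [0.51  0.549]
top red [156   1  11   5  19] [160.6   3.1] ztop -0.318 mean [ 1.534  0.566 -0.333] x [1.528 1.54 ] y [0.547 0.587]
top red [348 199  11   4  33] [353.3 200.4] ztop 0.108 mean [ 0.658 -0.076  0.104] x [0.653 0.662] y [-0.089 -0.065]
top red [350 221  14   6  66] [356.6 223.6] ztop 0.108 mean [ 0.6   -0.083  0.098] x [0.593 0.614] y [-0.105 -0.068]
top red [310 277  18  18 266] [318.7 285.5] ztop 0.078 mean [0.45  0.016 0
[... 6285 characters left out ...]
66] [ 36.2 388. ] ztop -0.742 mean [ 1.493 -0.806 -0.749] x [1.464 1.514] y [-0.84  -0.777]
scene white [631 397   9  13  68] [635.6 402.4] ztop -0.74 mean [-0.372  1.038 -0.747] x [-0.405 -0.33 ] y [1.026 1.055]
scene white [ 37 401   6   9  22] [ 39.4 404.3] ztop -0.743 mean [ 1.51  -0.715 -0.748] x [1.503 1.515] y [-0.739 -0.686]
scene white [ 73 466   4   9  22] [ 74.8 469.5] ztop -0.745 mean [ 1.503 -0.338 -0.749] x [1.495 1.513] y [-0.354 -0.323]
scene white [ 75 474   5   6  16] [ 77.1 477.6] ztop -0.743 mean [ 1.509 -0.302 -0.749] x [1.502 1.517] y [-0.315 -0.292]
scene orange [240 176   8   6  32] [243.5 178.4] ztop 0.093 mean [ 0.52  -0.409  0.088] x [0.506 0.536] y [-0.421 -0.401]
```

```bash
cat > meas.py <<'E'
from m import *
def circ(p,r=0.026):
    from scipy.optimize import least_squares
    return p
def shelf(d):
    P=cloud(d); hsv=cv2.cvtColor(d["frame"],cv2.COLOR_BGR2HSV)
    m=(P[...,2]>.100)&(P[...,2]<.120)&(abs(P[...,0]-.62)<.08)&(abs(P[...,1])<.26)&(hsv[...,1]<60)&(hsv[...,2]<130)&(d["depth"]>0)
    n,l,st,c=cv2.connectedComponentsWithStats(m.astype(np.uint8))
    i=1+np.argmax(st[1:,4]); return l==i,P
E
python3 - <<'E'
from meas import *
for nm in("top","scene"):
    d=dict(np.load(nm+"0.npz")); m,P=shelf(d)
    cs,_=cv2.findContours(m.astype(np.uint8),cv2.RETR_EXTERNAL,cv2.CHAIN_APPROX_NONE)
    c=max(cs,key=len).reshape(-1,2)
    q=plane(d,c,.110)
    r=cv2.minAreaRect((q[:,:2]*1000).astype(np.float32)); print(nm,"shelf",m.sum(),r, "z",np.median(P[m][:,2]))
    # filters caps, z>0.06
    hsv=cv2.cvtColor(d["frame"],cv2.COLOR_BGR2HSV)
    for k,x,y in(("blue",.464,.267),("yellow",.45,.158),("red",.45,.015),("white",.47,-.106),("green?",0,0)):
        w=(np.hypot(P[...,0]-x,P[...,1]-y)<.045)&(P[...,2]>.055)&(d["depth"]>0)
        p=P[w]
        if len(p)<5: continue
        t=p[p[:,2]>.0]; print(nm,k,len(t),np.round([np.percentile(t[:,i],[0,100]) for i in(0,1,2)],3).tolist(), "circ",[round(float(v),4) for v in sum(map(list,cv2.minEnclosingCircle((t[:,:2]*1000).astype(np.float32))[:1]),[])])
    w=(np.hypot(P[...,0]-.52,P[...,1]+.41)<.06)&(P[...,2]>.075)&(P[...,2]<.1)
    print(nm,"handle",w.sum(),np.round(P[w].mean(0),4),cv2.minAreaRect((P[w][:,:2]*1000).astype(np.float32)))
    w=(np.hypot(P[...,0]-.52,P[...,1]+.41)<.1)&(P[...,2]>.015)&(P[...,2]<.1)
    print(nm,"scraper",w.sum(),cv2.minAreaRect((P[w][:,:2]*1000).astype(np.float32)))
    w=(np.hypot(P[...,0]-.52,P[...,1]+.39)<.13)&(P[...,2]<.012)&(hsv[...,2]<70)
    n,l,st,c=cv2.connectedComponentsWithStats(w.astype(np.uint8)); i=1+np.argmax(st[1:,4])
    print(nm,"pad",cv2.minAreaRect((P[l==i][:,:2]*1000).astype(np.float32)))
    for k in("blue","green","yellow","red","white"):
        for mm,st,c in blobs(d,*COL[k],15):
            q=plane(d,c,.103)[0]
            if abs(q[0]-.62)<.05 and abs(q[1])<.22: print("  tag/chip",k,np.round(q,4))
E
```

```text
top shelf 2808 ((624.1232299804688, 5.1714935302734375), (58.70484161376953, 428.5028991699219), 4.622300148010254) z 0.11148935897861609
top blue 344 [[0.439, 0.489], [0.245, 0.295], [0.056, 0.08]] circ [464.8865, 270.3697]
top yellow 350 [[0.424, 0.476], [0.135, 0.185], [0.055, 0.08]] circ [450.7718, 159.278]
top red 329 [[0.429, 0.478], [-0.008, 0.04], [0.057, 0.081]] circ [453.5275, 16.175]
top white 328 [[0.446, 0.494], [-0.131, -0.081], [0.055, 0.081]] circ [470.8713, -105.7844]
top handle 183 [ 0.5149 -0.4142  0.088 ] ((515.7597045898438, -415.5998229980469), (24.375076293945312, 40.98505783081055), 77.58832550048828)
top scraper 587 ((518.9929809570312, -405.9709777832031), (88.23265075683594, 62.98998260498047), 76.70728302001953)
top pad ((526.8959350585938, -403.0264587402344), (123.39844512939453, 125.79158782958984), 1.184399962425232)
  tag/chip blue [0.6367 0.1737 0.103 ]
  tag/chip blue [0.5763 0.1683 0.103 ]
  tag/chip green [0.6436 0.0913 0.103 ]
  tag/chip green [0.5833 0.0853 0.103 ]
  tag/chip yellow [0.6517 0.0067 0.103 ]
  tag/chip yellow [0.5908 0.0009 0.103 ]
[... 889 characters left out ...]
e handle 72 [ 0.5183 -0.41    0.0859] ((517.7626342773438, -411.62628173828125), (30.616424560546875, 38.98483657836914), 76.57404327392578)
scene scraper 347 ((518.1292724609375, -404.08074951171875), (86.4652328491211, 61.91225814819336), 77.34136962890625)
scene pad ((581.0629272460938, -425.1869812011719), (76.08915710449219, 34.57060623168945), 58.22999572753906)
  tag/chip blue [0.6351 0.1744 0.103 ]
  tag/chip green [0.6424 0.0912 0.103 ]
  tag/chip yellow [0.6506 0.0089 0.103 ]
  tag/chip red [ 0.6587 -0.0761  0.103 ]
  tag/chip white [ 0.6649 -0.1596  0.103 ]
  tag/chip white [ 0.6167 -0.1122  0.103 ]
  tag/chip white [ 0.6091 -0.0371  0.103 ]
  tag/chip white [0.6103 0.0524 0.103 ]
```

```bash
python3 - <<'E'
from meas import *
for nm in("top","scene"):
    d=dict(np.load(nm+"0.npz")); P=cloud(d); g=cv2.cvtColor(d["frame"],cv2.COLOR_BGR2GRAY)
    if nm=="top":
        for u in(270,307,338,370): 
            print(u,[(int(g[v,u]),round(float(P[v,u,2]),3),round(float(plane(d,[(u,v)],.11)[0,0]),3)) for v in range(196,236)])
    w=(P[...,2]>.1075)&(P[...,2]<.118)&(abs(P[...,0]-.62)<.08)&(abs(P[...,1])<.26)
    n,l,st,c=cv2.connectedComponentsWithStats(w.astype(np.uint8)); i=1+np.argmax(st[1:,4])
    cs,_=cv2.findContours((l==i).astype(np.uint8),cv2.RETR_EXTERNAL,cv2.CHAIN_APPROX_NONE)
    q=plane(d,max(cs,key=len).reshape(-1,2),.11)
    print(nm,cv2.minAreaRect((q[:,:2]*1000).astype(np.float32)))
    q=P[l==i][:,:2]; mu=q.mean(0); print(mu)
E
```

```text
270 [(152, 0.003, 0.673), (154, 0.001, 0.671), (155, 0.003, 0.668), (156, -0.0, 0.666), (154, -0.0, 0.663), (154, 0.004, 0.661), (153, -0.001, 0.658), (154, 0.002, 0.655), (150, 0.003, 0.653), (150, 0.004, 0.65), (152, 0.006, 0.648), (153, 0.003, 0.645), (153, 0.004, 0.643), (154, 0.003, 0.64), (155, -0.001, 0.638), (150, -0.003, 0.635), (140, 0.112, 0.633), (113, 0.112, 0.63), (92, 0.111, 0.627), (84, 0.109, 0.625), (82, 0.113, 0.622), (81, 0.111, 0.62), (82, 0.116, 0.617), (83, 0.112, 0.615), (82, 0.111, 0.612), (82, 0.113, 0.61), (84, 0.111, 0.607), (85, 0.111, 0.605), (84, 0.112, 0.602), (83, 0.111, 0.6), (81, 0.109, 0.597), (81, 0.112, 0.595), (90, 0.111, 0.592), (102, 0.109, 0.59), (97, 0.105, 0.587), (73, 0.076, 0.585), (51, 0.061, 0.582), (39, 0.051, 0.58), (32, 0.032, 0.577), (50, 0.013, 0.575)]
307 [(155, 0.001, 0.671), (155, 0.005, 0.668), (156, 0.003, 0.666), (156, -0.002, 0.663), (156, 0.0, 0.661), (155, 0.0, 0.658), (156, 0.003, 0.656), (154, 0.001, 0.653), (153, -0.001, 0.651), (150, 0.001, 0.648), (148, 0.001, 0.645), (145, -0.003, 0.643), (129, 0.112, 0.64), (102, 0.
[... 1721 characters left out ...]
.114, 0.621), (77, 0.108, 0.618), (79, 0.111, 0.616), (88, 0.111, 0.613), (94, 0.115, 0.611), (84, 0.102, 0.608), (60, 0.066, 0.606), (42, 0.055, 0.603), (39, 0.038, 0.601), (41, 0.018, 0.598), (69, 0.002, 0.596), (110, 0.003, 0.593), (138, 0.0, 0.591), (152, 0.003, 0.588), (154, 0.004, 0.586), (155, 0.002, 0.583), (156, 0.003, 0.581), (158, 0.001, 0.578), (160, 0.001, 0.576), (163, -0.004, 0.573), (162, -0.002, 0.571), (162, 0.001, 0.568)]
top ((621.864501953125, 4.14306640625), (57.076812744140625, 430.1541442871094), 6.316963195800781)
[0.62166726 0.005653  ]
scene ((621.7247314453125, 4.6048736572265625), (68.92330932617188, 434.2799072265625), 3.6712255477905273)
[0.62009975 0.02445443]
```

```bash
cat > go.py <<'E'
import numpy as np,sys
from scipy.spatial.transform import Rotation as R
from cell import arm
def go(x,y,z,yaw=None):
    s=arm.observe(); M=R.from_rotvec(s["ee_rot"]).as_matrix()
    d=M.T@(np.array([x,y,z])-s["position"])*1000
    cy=np.arctan2(M[1,0],M[0,0]); 
    r=0 if yaw is None else -(((np.radians(yaw)-cy+np.pi/2)%np.pi)-np.pi/2)
    print("t",round(s["clock"],2),"pos",np.round(s["position"],4),"yaw",round(np.degrees(cy),2),"tilt",np.round(M[:,2],3),"F",np.round(s["force"],1),"w",round(s["width"],3),"| slide",np.round(d,1),"roll",round(r,4))
def S(s,n=0.0): # shelf coords -> world (s along, n across)
    a=np.radians(5.2); return np.array([.621-np.sin(a)*s+np.cos(a)*n, .0045+np.cos(a)*s+np.sin(a)*n])
if __name__=="__main__":
    a=[float(v) for v in sys.argv[1:]]; go(*a)
E
python3 go.py .5165 -.414 .226 77; ls
```

```text
t 0.1 pos [ 0.1586 -0.6041  0.226 ] yaw 14.71 tilt [-0.     0.001 -1.   ] F [-0.2  0.6 -0.7] w 0.998 | slide [ 3.945e+02 -9.300e+01  1.000e-01] roll -1.0872
go.py
h.py
m.py
meas.py
pics
scene0.npz
top0.npz
```

>>> jog_arm:
  increments:
    - {"slide":[40,-9,0],"roll":-0.11,"gripper":1}
    - {"slide":[80,-19,0],"roll":-0.22,"gripper":1}
    - {"slide":[120,-28,0],"roll":-0.33,"gripper":1}
    - {"slide":[160,-38,0],"roll":-0.44,"gripper":1}
    - {"slide":[200,-47,0],"roll":-0.55,"gripper":1}
    - {"slide":[240,-57,0],"roll":-0.66,"gripper":1}
    - {"slide":[280,-66,0],"roll":-0.77,"gripper":1}
    - {"slide":[320,-75,0],"roll":-0.88,"gripper":1}
    - {"slide":[360,-85,0],"roll":-0.99,"gripper":1}
    - {"slide":[394.5,-93,0],"roll":-1.087,"gripper":1}

```text
clock: 0.93
position: [0.519, -0.4121, 0.2264]
ee_rot: [-2.451, -1.964, -0.001]
force: [0.4, -0.8, 0.9]
width: 1.0
```

```bash
python3 go.py .5165 -.414 .226 77; python3 - <<'E'
from cell import arm
from h import *
for n in("scene","top"):
    d=arm.get_image(n); np.savez(n+"1.npz",**d); cv2.imwrite(f"pics/{n}1.png",d["frame"])
    if n=="scene": crop(d,200,120,320,240,5,"pics/a1.png")
E
```

```text
t 0.93 pos [ 0.519  -0.4121  0.2264] yaw 77.39 tilt [ 0.     0.001 -1.   ] F [ 0.4 -0.8  0.9] w 1.0 | slide [-2.4 -2.   0.4] roll 0.0068
```

View pics/a1.png

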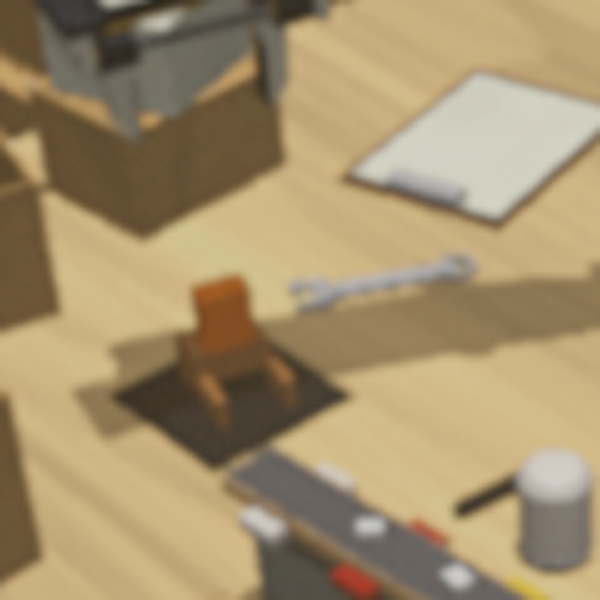

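```bash
python3 go.py .5165 -.414 .051 77
```

```text
t 1.03 pos [ 0.5229 -0.4079  0.226 ] yaw 77.75 tilt [ 0.003  0.004 -1.   ] F [ 0.  -0.3  0.3] w 0.999 | slide [ -8.1  -5.3 175. ] roll 0.0131
```

>>> jog_arm:
  increments:
    - {"slide":[0,0,0],"roll":0,"gripper":1}
    - {"slide":[0,0,0],"roll":0,"gripper":1}
    - {"slide":[0,0,15],"roll":0,"gripper":1}
    - {"slide":[0,0,30],"roll":0,"gripper":1}
    - {"slide":[0,0,45],"roll":0,"gripper":1}
    - {"slide":[0,0,60],"roll":0,"gripper":1}
    - {"slide":[0,0,70],"roll":0,"gripper":1}
    - {"slide":[0,0,75],"roll":0,"gripper":1}
    - {"slide":[0,0,75],"roll":0,"gripper":1}
    - {"slide":[0,0,75],"roll":0,"gripper":1}

```text
clock: 1.87
position: [0.5164, -0.415, 0.1522]
ee_rot: [2.46, 1.954, -0.0]
force: [0.9, -0.3, -0.1]
width: 0.996
```

```bash
python3 go.py .5165 -.414 .051 77
```

```text
t 1.87 pos [ 0.5164 -0.415   0.1522] yaw 76.93 tilt [ 0. -0. -1.] F [ 0.9 -0.3 -0.1] w 0.996 | slide [ 1.000e+00 -1.000e-01  1.012e+02] roll -0.0013
```

Settled as commanded. Descend and grip.

>>> jog_arm:
  increments:
    - {"slide":[1,0,15],"roll":0,"gripper":1}
    - {"slide":[1,0,32],"roll":0,"gripper":1}
    - {"slide":[1,0,50],"roll":0,"gripper":1}
    - {"slide":[1,0,68],"roll":0,"gripper":1}
    - {"slide":[1,0,84],"roll":0,"gripper":1}
    - {"slide":[1,0,95],"roll":0,"gripper":1}
    - {"slide":[1,0,100],"roll":0,"gripper":1}
    - {"slide":[1,0,100],"roll":0,"gripper":1}
    - {"slide":[1,0,100],"roll":0,"gripper":0.6}
    - {"slide":[1,0,100],"roll":0,"gripper":0.2}
  newtons: 30

```text
clock: 2.7
position: [0.5176, -0.4139, 0.053]
ee_rot: [2.457, 1.954, 0.001]
force: [0.6, -0.2, -0.5]
width: 0.905
```

>>> jog_arm:
  increments:
    - {"slide":[0,0,0],"roll":0,"gripper":0.2}
    - {"slide":[0,0,0],"roll":0,"gripper":0.2}
    - {"slide":[0,0,0],"roll":0,"gripper":0.2}
    - {"slide":[0,0,0],"roll":0,"gripper":0.2}
    - {"slide":[0,0,0],"roll":0,"gripper":0.2}
    - {"slide":[0,0,0],"roll":0,"gripper":0.2}
    - {"slide":[0,0,0],"roll":0,"gripper":0.2}
    - {"slide":[0,0,0],"roll":0,"gripper":0.2}
    - {"slide":[0,0,0],"roll":0,"gripper":0.2}
    - {"slide":[0,0,0],"roll":0,"gripper":0.2}

```text
clock: 3.53
position: [0.517, -0.4134, 0.0517]
ee_rot: [2.459, 1.955, 0.0]
force: [0.8, 0.5, -0.0]
width: 0.434
```

```bash
python3 go.py .5165 -.414 .051 77;python3 - <<'E'
from cell import arm
from h import *
for n in("scene","top"):
    d=arm.get_image(n); np.savez(n+"2.npz",**d)
    if n=="scene": crop(d,200,120,320,240,5,"pics/a2.png")
    else: crop(d,420,190,540,290,6,"pics/b2.png")
E
```

```text
t 3.53 pos [ 0.517  -0.4134  0.0517] yaw 76.99 tilt [ 0. -0. -1.] F [ 0.8  0.5 -0. ] w 0.434 | slide [-0.7 -0.4  0.7] roll -0.0001
```

View pics/a2.png

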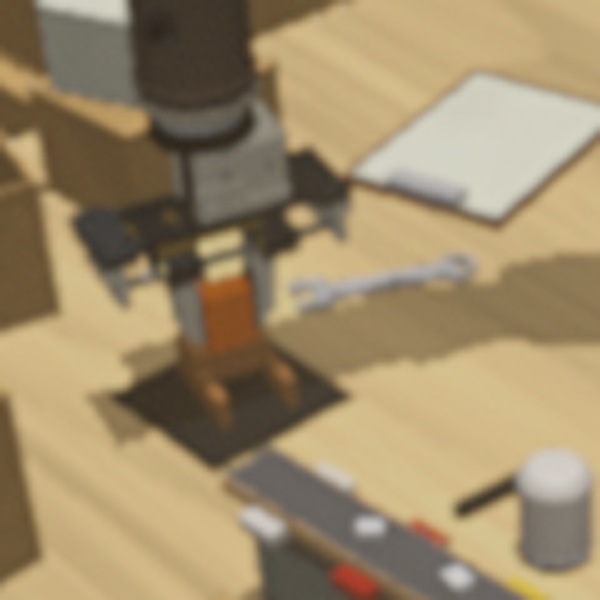

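View pics/b2.png

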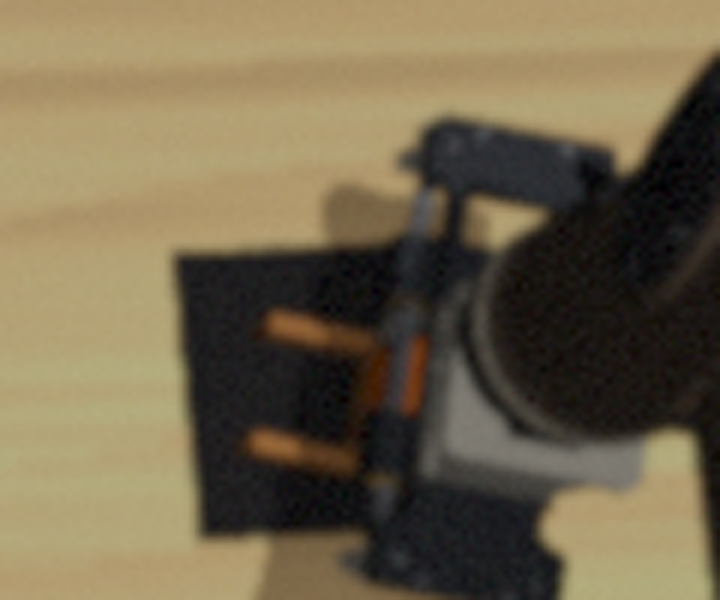

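>>> jog_arm:
  increments:
    - {"slide":[0,0,-10],"roll":0,"gripper":0.2}
    - {"slide":[0,0,-25],"roll":0,"gripper":0.2}
    - {"slide":[0,0,-45],"roll":0,"gripper":0.2}
    - {"slide":[0,0,-70],"roll":0,"gripper":0.2}
    - {"slide":[0,0,-95],"roll":0,"gripper":0.2}
    - {"slide":[0,0,-115],"roll":0,"gripper":0.2}
    - {"slide":[0,0,-130],"roll":0,"gripper":0.2}
    - {"slide":[0,0,-140],"roll":0,"gripper":0.2}
    - {"slide":[0,0,-140],"roll":0,"gripper":0.2}
    - {"slide":[0,0,-140],"roll":0,"gripper":0.2}

```text
clock: 4.47
position: [0.5168, -0.4134, 0.1918]
ee_rot: [2.459, 1.955, -0.0]
force: [-1.0, -0.4, -2.1]
width: 0.437
```

```bash
python3 -c "
from go import *
p=S(-.198); print(p); go(p[0],p[1],.192,95.2)"
```

```text
[ 0.63894525 -0.19268511]
t 4.47 pos [ 0.5168 -0.4134  0.1918] yaw 76.99 tilt [ 0. -0. -1.] F [-1.  -0.4 -2.1] w 0.437 | slide [242.6  69.3  -0.3] roll -0.3179
```

>>> jog_arm:
  increments:
    - {"slide":[15,4,0],"roll":-0.02,"gripper":0.2}
    - {"slide":[45,13,0],"roll":-0.06,"gripper":0.2}
    - {"slide":[80,23,0],"roll":-0.1,"gripper":0.2}
    - {"slide":[115,33,0],"roll":-0.15,"gripper":0.2}
    - {"slide":[150,43,0],"roll":-0.2,"gripper":0.2}
    - {"slide":[185,53,0],"roll":-0.24,"gripper":0.2}
    - {"slide":[215,61,0],"roll":-0.28,"gripper":0.2}
    - {"slide":[235,67,0],"roll":-0.31,"gripper":0.2}
    - {"slide":[242.5,69.5,0],"roll":-0.318,"gripper":0.2}
    - {"slide":[242.5,69.5,0],"roll":-0.318,"gripper":0.2}

```text
clock: 5.3
position: [0.6397, -0.1891, 0.1904]
ee_rot: [-2.111, -2.323, -0.001]
force: [-0.2, -0.3, -1.8]
width: 0.433
```

>>> jog_arm:
  increments:
    - {"slide":[0,0,0],"roll":0,"gripper":0.2}
    - {"slide":[0,0,0],"roll":0,"gripper":0.2}
    - {"slide":[0,0,5],"roll":0,"gripper":0.2}
    - {"slide":[0,0,10],"roll":0,"gripper":0.2}
    - {"slide":[0,0,15],"roll":0,"gripper":0.2}
    - {"slide":[0,0,19],"roll":0,"gripper":0.2}
    - {"slide":[0,0,22],"roll":0,"gripper":0.2}
    - {"slide":[0,0,22],"roll":0,"gripper":0.2}
    - {"slide":[0,0,22],"roll":0,"gripper":0.2}
    - {"slide":[0,0,22],"roll":0,"gripper":0.2}

```text
clock: 6.13
position: [0.6394, -0.1928, 0.1699]
ee_rot: [2.118, 2.32, 0.0]
force: [-0.3, -0.2, -1.7]
width: 0.432
```

```bash
python3 -c "
from go import *
p=S(-.198); print(p); go(p[0],p[1],.161,95.2)";python3 - <<'E'
from cell import arm
from h import *
for n in("scene","top"):
    d=arm.get_image(n); np.savez(n+"3.npz",**d)
    if n=="scene": crop(d,200,120,340,260,5,"pics/a3.png")
    else: crop(d,340,160,480,280,5,"pics/b3.png")
E
```

```text
[ 0.63894525 -0.19268511]
t 6.13 pos [ 0.6394 -0.1928  0.1699] yaw 95.21 tilt [ 0. -0. -1.] F [-0.3 -0.2 -1.7] w 0.432 | slide [ 0.1 -0.4  8.9] roll 0.0002
```

View pics/a3.png

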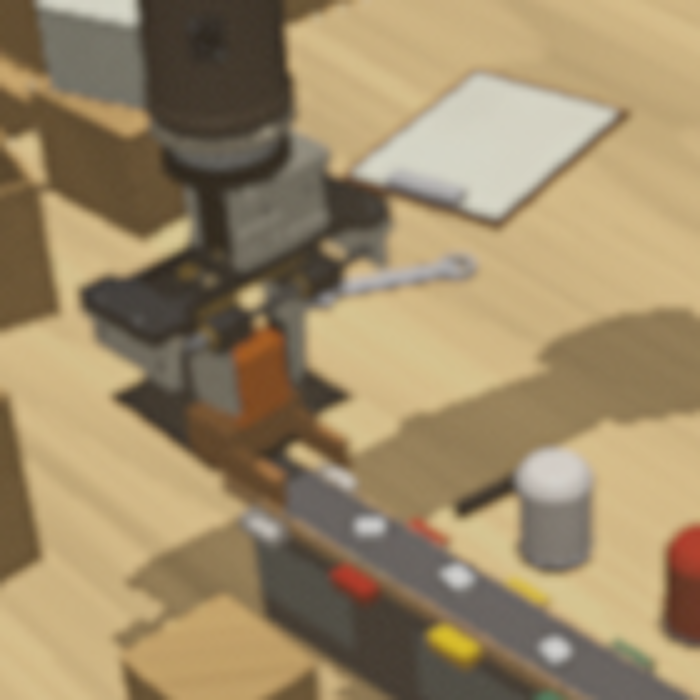

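View pics/b3.png

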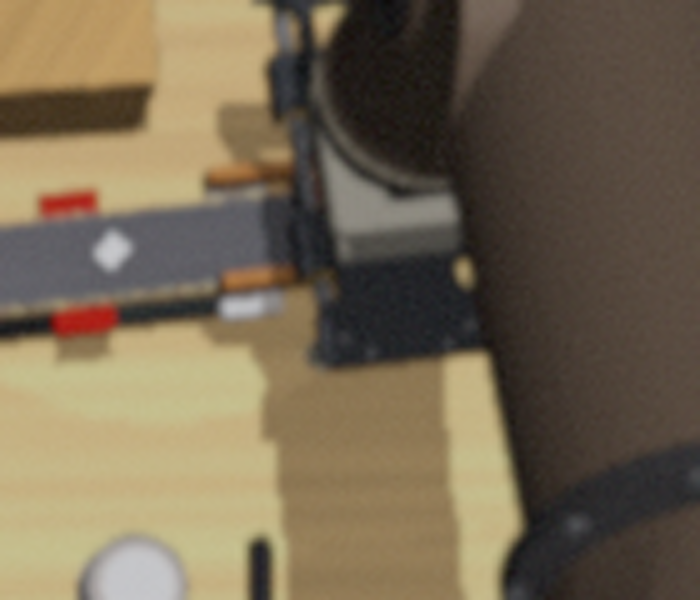

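```bash
python3 - <<'E'
from h import *
d=dict(np.load("top3.npz"))
hsv=cv2.cvtColor(d["frame"],cv2.COLOR_BGR2HSV); g=d["frame"]
for u in(385,388,391,394):
    print(u,[(v,hsv[v,u].tolist(),round(float(plane(d,[(u,v)],.145)[0,0]),4)) for v in list(range(191,199))+list(range(211,220))])
    print(plane(d,[(u,205)],.145))
P=cloud(d); w=(hsv[...,0]<16)&(hsv[...,1]>125)&(P[...,2]>.137)&(P[...,2]<.152)&(np.hypot(P[...,0]-.635,P[...,1]+.16)<.06)
p=P[w]; s=np.radians(5.2); n=(p[:,0]-.621)*np.cos(s)+(p[:,1]-.0045)*np.sin(s)
print(np.histogram(n,bins=np.arange(-.04,.042,.004))); print("far",n[n>0].mean(),"near",n[n<0].mean())
d=dict(np.load("scene3.npz"));hsv=cv2.cvtColor(d["frame"],cv2.COLOR_BGR2HSV);P=cloud(d); w=(hsv[...,0]<16)&(hsv[...,1]>125)&(P[...,2]>.137)&(P[...,2]<.152)&(np.hypot(P[...,0]-.635,P[...,1]+.16)<.04)
p=P[w]; s=np.radians(5.2); n=(p[:,0]-.621)*np.cos(s)+(p[:,1]-.0045)*np.sin(s)
print(np.histogram(n,bins=np.arange(-.04,.042,.004))); print("far",n[n>0].mean(),"near",n[n<0].mean())
E
```

```text
385 [(191, [18, 98, 180], 0.6696), (192, [18, 109, 182], 0.6671), (193, [17, 129, 178], 0.6646), (194, [16, 150, 170], 0.6621), (195, [14, 157, 149], 0.6596), (196, [14, 142, 113], 0.6571), (197, [13, 82, 100], 0.6546), (198, [11, 45, 118], 0.6521), (211, [129, 18, 101], 0.6199), (212, [132, 13, 101], 0.6175), (213, [0, 26, 107], 0.615), (214, [11, 91, 135], 0.6125), (215, [13, 130, 151], 0.6101), (216, [14, 151, 150], 0.6076), (217, [14, 156, 126], 0.6052), (218, [11, 82, 100], 0.6027), (219, [174, 10, 127], 0.6003)]
[[ 0.63473084 -0.14870455  0.145     ]]
388 [(191, [18, 114, 137], 0.6694), (192, [16, 129, 150], 0.6669), (193, [15, 147, 165], 0.6644), (194, [15, 154, 164], 0.6619), (195, [15, 164, 137], 0.6594), (196, [13, 123, 104], 0.6569), (197, [16, 63, 102], 0.6544), (198, [17, 44, 123], 0.6519), (211, [113, 10, 98], 0.6197), (212, [140, 16, 98], 0.6173), (213, [8, 52, 117], 0.6148), (214, [12, 116, 149], 0.6123), (215, [14, 144, 166], 0.6099), (216, [14, 156, 157], 0.6074), (217, [13, 139, 128], 0.605), (218, [11, 63, 110], 0.6025), (219, [174, 9, 138], 0.6001)]
[[ 0.63454069
[... 1543 characters left out ...]
      2.40000000e-02,  2.80000000e-02,  3.20000000e-02,  3.60000000e-02,
        4.00000000e-02]))
far 0.025241497884304027 near -0.027275819509505462
(array([ 0,  0,  1, 14,  9,  1,  2,  1,  1,  0,  3,  1,  3,  1,  2,  4, 19,
       13,  0,  0]), array([-4.00000000e-02, -3.60000000e-02, -3.20000000e-02, -2.80000000e-02,
       -2.40000000e-02, -2.00000000e-02, -1.60000000e-02, -1.20000000e-02,
       -8.00000000e-03, -4.00000000e-03, -3.46944695e-17,  4.00000000e-03,
        8.00000000e-03,  1.20000000e-02,  1.60000000e-02,  2.00000000e-02,
        2.40000000e-02,  2.80000000e-02,  3.20000000e-02,  3.60000000e-02,
        4.00000000e-02]))
far 0.023016443590465573 near -0.022223956327432837
```

>>> jog_arm:
  increments:
    - {"slide":[0,1,4],"roll":0,"gripper":0.2}
    - {"slide":[0,1,7],"roll":0,"gripper":0.2}
    - {"slide":[0,1,8.5],"roll":0,"gripper":0.2}
    - {"slide":[0,1,8.5],"roll":0,"gripper":0.2}
    - {"slide":[4,1,8.5],"roll":0,"gripper":0.2}
    - {"slide":[12,1,8.5],"roll":0,"gripper":0.2}
    - {"slide":[22,1,8.5],"roll":0,"gripper":0.2}
    - {"slide":[32,1,8.5],"roll":0,"gripper":0.2}
    - {"slide":[38,1,8.5],"roll":0,"gripper":0.2}
    - {"slide":[40,1,8.5],"roll":0,"gripper":0.2}

```text
clock: 7.07
position: [0.6367, -0.1502, 0.1615]
ee_rot: [-2.115, -2.323, -0.001]
force: [-0.5, -0.0, -2.6]
width: 0.435
```

```bash
python3 -c "
from go import *
p=S(-.158,.001); print(p); go(p[0],p[1],.161,95.2)";python3 - <<'E'
from cell import arm
from h import *
for n in("scene","top"):
    d=arm.get_image(n); np.savez(n+"4.npz",**d)
    if n=="scene": crop(d,220,160,340,260,6,"pics/a4.png")
    else: crop(d,300,160,440,260,5,"pics/b4.png")
E
```

```text
[ 0.63631583 -0.1527591 ]
t 7.07 pos [ 0.6367 -0.1502  0.1615] yaw 95.37 tilt [ 0.     0.001 -1.   ] F [-0.5 -0.  -2.6] w 0.435 | slide [-2.6 -0.6  0.5] roll 0.003
```

View pics/a4.png

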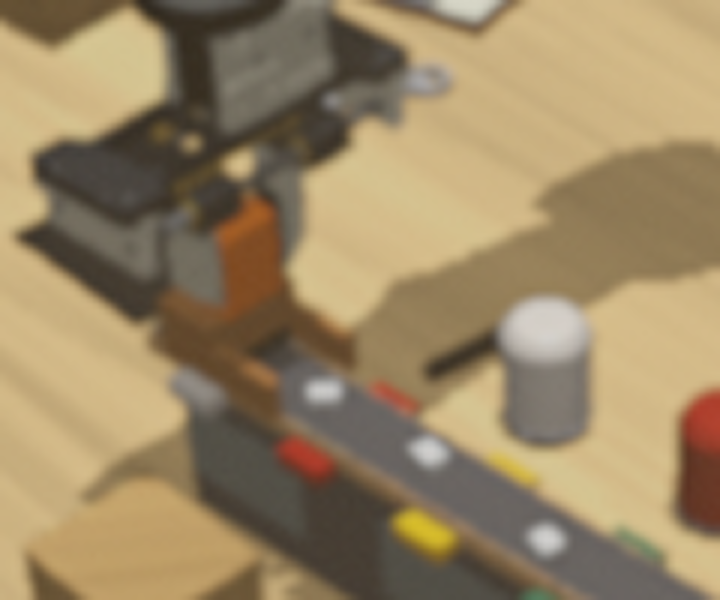

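View pics/b4.png

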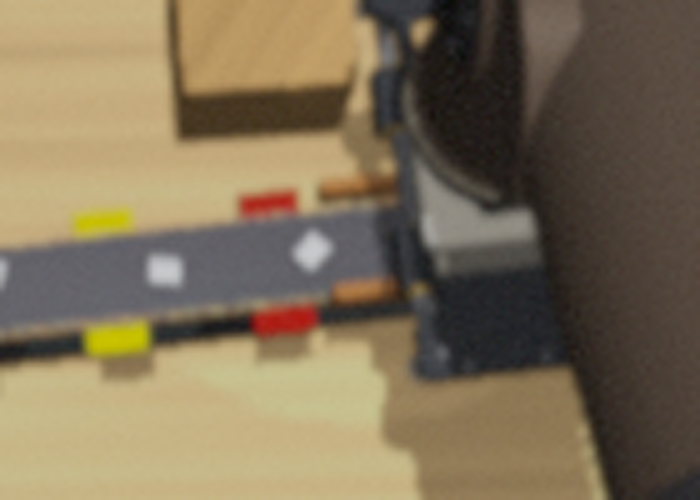

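>>> jog_arm:
  increments:
    - {"slide":[6,0,0.3],"roll":0,"gripper":0.2}
    - {"slide":[17,0,0.3],"roll":0,"gripper":0.2}
    - {"slide":[30,0,0.3],"roll":0,"gripper":0.2}
    - {"slide":[43,0,0.3],"roll":0,"gripper":0.2}
    - {"slide":[56,0,0.3],"roll":0,"gripper":0.2}
    - {"slide":[69,0,0.3],"roll":0,"gripper":0.2}
    - {"slide":[82,0,0.3],"roll":0,"gripper":0.2}
    - {"slide":[95,0,0.3],"roll":0,"gripper":0.2}
    - {"slide":[108,0,0.3],"roll":0,"gripper":0.2}
    - {"slide":[120,0,0.3],"roll":0,"gripper":0.2}

```text
clock: 8.0
position: [0.6255, -0.0318, 0.161]
ee_rot: [2.118, 2.321, 0.0]
force: [-0.0, 0.1, -1.4]
width: 0.438
```

>>> jog_arm:
  increments:
    - {"slide":[12,0,0],"roll":0,"gripper":0.2}
    - {"slide":[24,0,0],"roll":0,"gripper":0.2}
    - {"slide":[36,0,0],"roll":0,"gripper":0.2}
    - {"slide":[48,0,0],"roll":0,"gripper":0.2}
    - {"slide":[60,0,0],"roll":0,"gripper":0.2}
    - {"slide":[72,0,0],"roll":0,"gripper":0.2}
    - {"slide":[84,0,0],"roll":0,"gripper":0.2}
    - {"slide":[96,0,0],"roll":0,"gripper":0.2}
    - {"slide":[106,0,0],"roll":0,"gripper":0.2}
    - {"slide":[110,0,0],"roll":0,"gripper":0.2}

```text
clock: 8.83
position: [0.6154, 0.0788, 0.161]
ee_rot: [-2.115, -2.322, -0.001]
force: [1.2, 0.1, -1.6]
width: 0.437
```

```bash
python3 -c "
from go import *
p=S(.072,.001); print(p); go(p[0],p[1],.161,95.2)";python3 - <<'E'
from cell import arm
from h import *
for n in("scene","top"):
    d=arm.get_image(n); np.savez(n+"5.npz",**d)
    if n=="scene": crop(d,220,180,420,330,4,"pics/a5.png")
    else: crop(d,180,160,380,270,4,"pics/b5.png")
E
```

```text
[0.61547034 0.07629431]
t 8.83 pos [0.6154 0.0788 0.161 ] yaw 95.34 tilt [-0.     0.001 -1.   ] F [ 1.2  0.1 -1.6] w 0.437 | slide [-2.5 -0.1  0. ] roll 0.0024
```

View pics/a5.png

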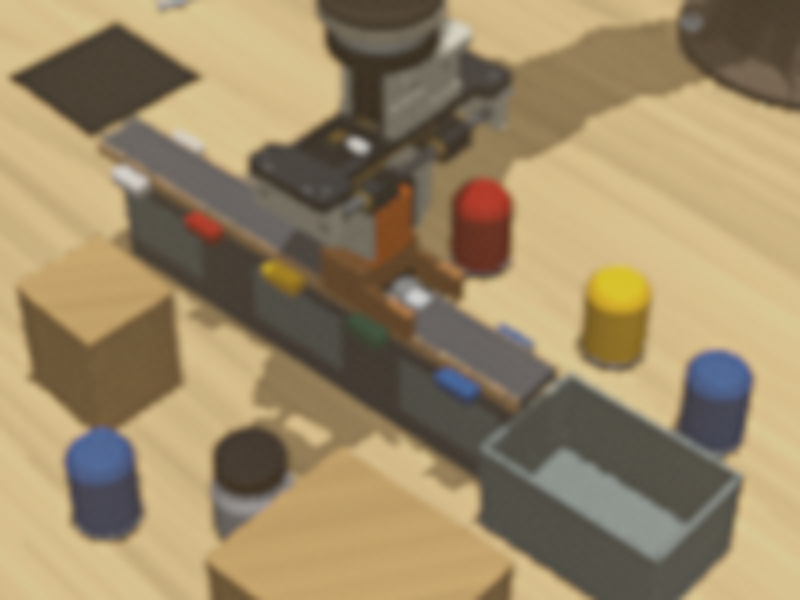

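View pics/b5.png

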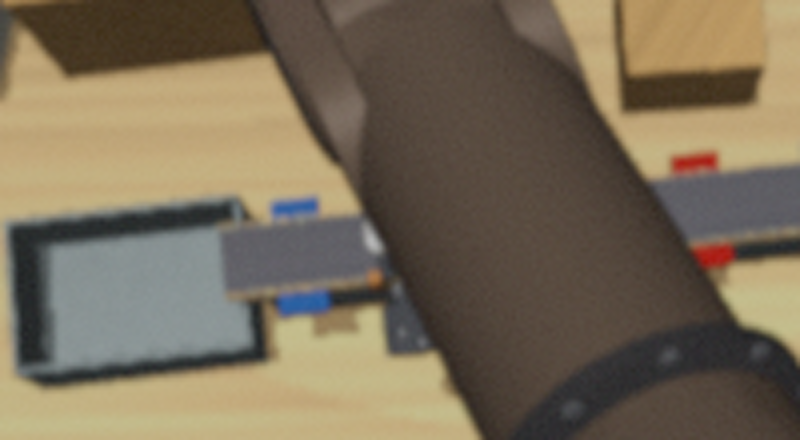

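>>> jog_arm:
  increments:
    - {"slide":[6,0,0],"roll":0,"gripper":0.2}
    - {"slide":[16,0,0],"roll":0,"gripper":0.2}
    - {"slide":[27,0,0],"roll":0,"gripper":0.2}
    - {"slide":[38,0,0],"roll":0,"gripper":0.2}
    - {"slide":[49,0,0],"roll":0,"gripper":0.2}
    - {"slide":[60,0,0],"roll":0,"gripper":0.2}
    - {"slide":[70,0,0],"roll":0,"gripper":0.2}
    - {"slide":[80,0,0],"roll":0,"gripper":0.2}
    - {"slide":[90,0,0],"roll":0,"gripper":0.2}
    - {"slide":[100,0,0],"roll":0,"gripper":0.2}

```text
clock: 9.77
position: [0.6065, 0.1767, 0.1609]
ee_rot: [2.118, 2.32, -0.0]
force: [0.9, -0.8, -1.4]
width: 0.436
```

>>> jog_arm:
  increments:
    - {"slide":[9,0,0],"roll":0,"gripper":0.2}
    - {"slide":[18,0,0],"roll":0,"gripper":0.2}
    - {"slide":[27,0,0],"roll":0,"gripper":0.2}
    - {"slide":[35,0,0],"roll":0,"gripper":0.2}
    - {"slide":[43,0,0],"roll":0,"gripper":0.2}
    - {"slide":[50,0,0],"roll":0,"gripper":0.2}
    - {"slide":[56,0,0],"roll":0,"gripper":0.2}
    - {"slide":[60,0,0],"roll":0,"gripper":0.2}
    - {"slide":[60,0,0],"roll":0,"gripper":0.2}
    - {"slide":[60,0,0],"roll":0,"gripper":0.2}

```text
clock: 10.6
position: [0.6012, 0.2355, 0.1609]
ee_rot: [2.118, 2.32, -0.0]
force: [0.9, -1.0, -2.2]
width: 0.436
```

```bash
python3 -c "
from go import *
p=S(.232,.001); print(p); go(p[0],p[1],.161,95.2)";python3 - <<'E'
from cell import arm
from h import *
for n in("scene","top"):
    d=arm.get_image(n); np.savez(n+"6.npz",**d)
    if n=="scene": crop(d,220,180,420,330,4,"pics/a6.png")
    else: crop(d,160,160,360,270,4,"pics/b6.png")
E
```

```text
[0.60096913 0.23563581]
t 10.6 pos [0.6012 0.2355 0.1609] yaw 95.22 tilt [-0. -0. -1.] F [ 0.9 -1.  -2.2] w 0.436 | slide [ 0.2 -0.2 -0.1] roll 0.0003
```

View pics/a6.png

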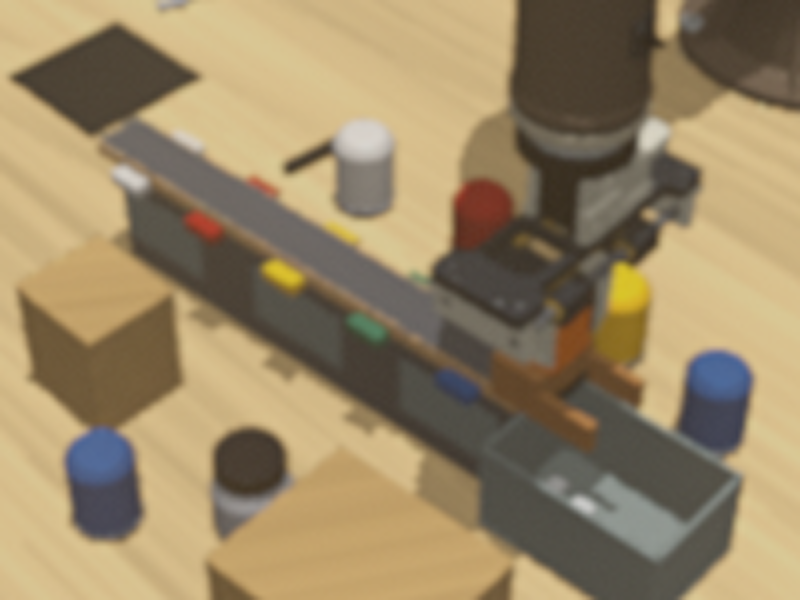

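View pics/b6.png

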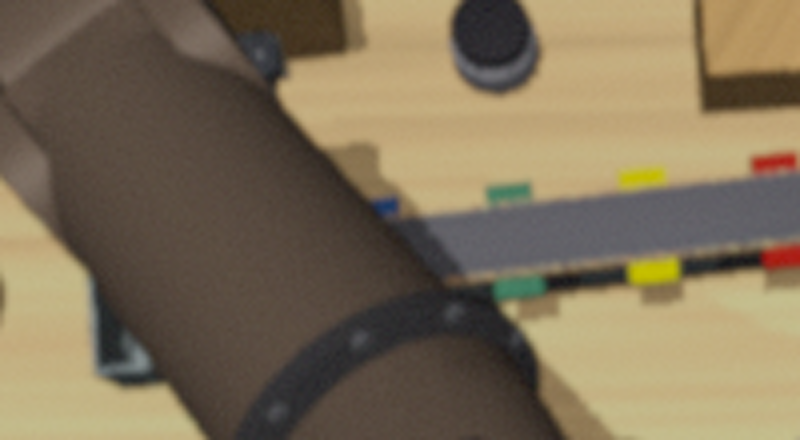

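```bash
python3 go.py .528 -.401 .20 90; python3 - <<'E'
from h import *
d=dict(np.load("scene6.npz"));P=cloud(d);hsv=cv2.cvtColor(d["frame"],cv2.COLOR_BGR2HSV)
m=(P[...,2]<.015)&(P[...,2]>-.01)&(hsv[...,2]<90)&(np.hypot(P[...,0]-.527,P[...,1]+.4)<.11)
n,l,st,c=cv2.connectedComponentsWithStats(m.astype(np.uint8)); i=1+np.argmax(st[1:,4])
cs,_=cv2.findContours((l==i).astype(np.uint8),cv2.RETR_EXTERNAL,cv2.CHAIN_APPROX_NONE)
print(cv2.minAreaRect((plane(d,max(cs,key=len).reshape(-1,2),.003)[:,:2]*1000).astype(np.float32)))
E
```

```text
t 10.7 pos [0.6014 0.2348 0.1609] yaw 95.17 tilt [ 0. -0. -1.] F [ 0.3 -0.2 -1.5] w 0.432 | slide [-626.7 -130.4  -38.8] roll 0.0902
((526.9356079101562, -401.5034484863281), (116.83417510986328, 115.36373138427734), 1.03547203540802)
```

>>> jog_arm:
  increments:
    - {"slide":[0,0,-8],"roll":0,"gripper":0.2}
    - {"slide":[0,0,-20],"roll":0,"gripper":0.2}
    - {"slide":[0,0,-32],"roll":0,"gripper":0.2}
    - {"slide":[0,0,-40],"roll":0,"gripper":0.2}
    - {"slide":[-15,0,-40],"roll":0,"gripper":0.2}
    - {"slide":[-45,0,-40],"roll":0,"gripper":0.2}
    - {"slide":[-80,0,-40],"roll":0,"gripper":0.2}
    - {"slide":[-118,0,-40],"roll":0,"gripper":0.2}
    - {"slide":[-156,0,-40],"roll":0,"gripper":0.2}
    - {"slide":[-194,0,-40],"roll":0,"gripper":0.2}

```text
clock: 11.53
position: [0.6187, 0.0396, 0.2015]
ee_rot: [2.118, 2.319, 0.0]
force: [1.6, -0.4, -2.2]
width: 0.431
```

```bash
python3 go.py .528 -.401 .20 90; python3 - <<'E'
from cell import arm
from h import *
d=arm.get_image("scene"); crop(d,220,180,420,330,4,"pics/a7.png")
E
```

```text
t 11.53 pos [0.6187 0.0396 0.2015] yaw 95.19 tilt [ 0.001 -0.001 -1.   ] F [ 1.6 -0.4 -2.2] w 0.431 | slide [-430.6 -130.2    1.6] roll 0.0906
```

View pics/a7.png

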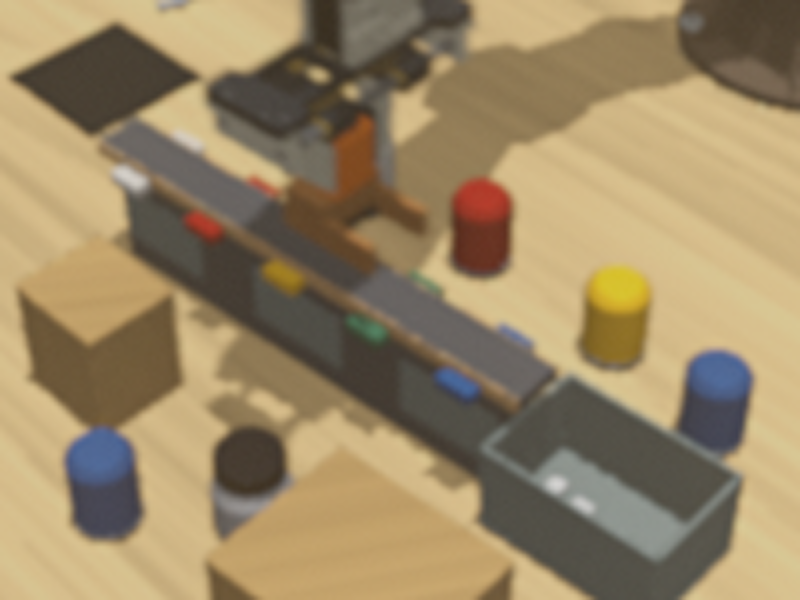

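>>> jog_arm:
  increments:
    - {"slide":[-38,-11,0],"roll":0.01,"gripper":0.2}
    - {"slide":[-76,-22,0],"roll":0.02,"gripper":0.2}
    - {"slide":[-114,-34,0],"roll":0.03,"gripper":0.2}
    - {"slide":[-152,-45,0],"roll":0.04,"gripper":0.2}
    - {"slide":[-190,-56,0],"roll":0.05,"gripper":0.2}
    - {"slide":[-228,-68,0],"roll":0.06,"gripper":0.2}
    - {"slide":[-266,-80,0],"roll":0.07,"gripper":0.2}
    - {"slide":[-304,-91,0],"roll":0.08,"gripper":0.2}
    - {"slide":[-340,-102,0],"roll":0.09,"gripper":0.2}
    - {"slide":[-370,-111,0],"roll":0.09,"gripper":0.2}

```text
clock: 12.42
position: [0.54, -0.3403, 0.2014]
ee_rot: [2.223, 2.218, -0.002]
force: [0.1, -1.2, -1.4]
width: 0.432
```

>>> jog_arm:
  increments:
    - {"slide":[-28,-9,0],"roll":0,"gripper":0.2}
    - {"slide":[-50,-15,0],"roll":0,"gripper":0.2}
    - {"slide":[-62,-18,0],"roll":0,"gripper":0.2}
    - {"slide":[-62,-18,5],"roll":0,"gripper":0.2}
    - {"slide":[-62,-18,20],"roll":0,"gripper":0.2}
    - {"slide":[-62,-18,40],"roll":0,"gripper":0.2}
    - {"slide":[-62,-18,60],"roll":0,"gripper":0.2}
    - {"slide":[-62,-18,75],"roll":0,"gripper":0.2}
    - {"slide":[-62,-18,80],"roll":0,"gripper":0.2}
    - {"slide":[-62,-18,80],"roll":0,"gripper":0.2}

```text
clock: 13.25
position: [0.5237, -0.3962, 0.1196]
ee_rot: [-2.216, -2.222, -0.0]
force: [-0.1, -0.0, -2.4]
width: 0.434
```

```bash
python3 go.py .528 -.401 .0525 90
```

```text
t 13.25 pos [ 0.5237 -0.3962  0.1196] yaw 90.16 tilt [-0.002  0.002 -1.   ] F [-0.1 -0.  -2.4] w 0.434 | slide [-5.   4.4 67.1] roll 0.0027
```

>>> jog_arm:
  increments:
    - {"slide":[-5,4.5,5],"roll":0,"gripper":0.2}
    - {"slide":[-5,4.5,17],"roll":0,"gripper":0.2}
    - {"slide":[-5,4.5,32],"roll":0,"gripper":0.2}
    - {"slide":[-5,4.5,45],"roll":0,"gripper":0.2}
    - {"slide":[-5,4.5,54],"roll":0,"gripper":0.2}
    - {"slide":[-5,4.5,59],"roll":0,"gripper":0.2}
    - {"slide":[-5,4.5,62],"roll":0,"gripper":0.2}
    - {"slide":[-5,4.5,63],"roll":0,"gripper":0.2}
    - {"slide":[-5,4.5,63],"roll":0,"gripper":0.2}
    - {"slide":[-5,4.5,63],"roll":0,"gripper":0.2}

```text
clock: 14.08
position: [0.5288, -0.4035, 0.0586]
ee_rot: [2.22, 2.222, 0.0]
force: [0.1, 0.0, -1.2]
width: 0.435
```

```bash
python3 go.py .528 -.401 .0517 90
```

```text
t 14.08 pos [ 0.5288 -0.4035  0.0586] yaw 90.05 tilt [ 0.001 -0.001 -1.   ] F [ 0.1  0.  -1.2] w 0.435 | slide [ 2.5 -0.8  6.9] roll 0.0009
```

>>> jog_arm:
  increments:
    - {"slide":[2,-0.5,2],"roll":0,"gripper":0.2}
    - {"slide":[2,-0.5,4],"roll":0,"gripper":0.2}
    - {"slide":[2,-0.5,6],"roll":0,"gripper":0.2}
    - {"slide":[2,-0.5,6.7],"roll":0,"gripper":0.2}
    - {"slide":[2,-0.5,6.7],"roll":0,"gripper":0.2}
    - {"slide":[2,-0.5,6.7],"roll":0,"gripper":0.2}
    - {"slide":[2,-0.5,6.7],"roll":0,"gripper":0.5}
    - {"slide":[2,-0.5,6.7],"roll":0,"gripper":0.7}
    - {"slide":[2,-0.5,6.7],"roll":0,"gripper":0.8}
    - {"slide":[2,-0.5,6.7],"roll":0,"gripper":0.8}

```text
clock: 14.92
position: [0.5279, -0.4014, 0.0511]
ee_rot: [2.221, 2.222, -0.0]
force: [0.6, 0.0, -0.4]
width: 0.666
```

>>> jog_arm:
  increments:
    - {"slide":[0,0,0],"roll":0,"gripper":0.8}
    - {"slide":[0,0,0],"roll":0,"gripper":0.8}
    - {"slide":[0,0,-5],"roll":0,"gripper":0.8}
    - {"slide":[0,0,-20],"roll":0,"gripper":0.8}
    - {"slide":[0,0,-40],"roll":0,"gripper":0.8}
    - {"slide":[0,0,-65],"roll":0,"gripper":0.8}
    - {"slide":[0,0,-90],"roll":0,"gripper":0.8}
    - {"slide":[0,0,-115],"roll":0,"gripper":0.8}
    - {"slide":[0,0,-135],"roll":0,"gripper":0.8}
    - {"slide":[0,0,-145],"roll":0,"gripper":0.8}

```text
clock: 15.75
position: [0.529, -0.4018, 0.1998]
ee_rot: [2.217, 2.219, 0.001]
force: [-0.1, -0.2, 0.5]
width: 0.803
```

```bash
python3 go.py .470 -.104 .197 95.2; python3 - <<'E'
from cell import arm
from h import *
for n in("scene","top"):
    d=arm.get_image(n); np.savez(n+"8.npz",**d)
    if n=="scene": crop(d,200,120,340,240,5,"pics/a8.png")
    else: cv2.imwrite("pics/b8.png",d["frame"])
E
```

```text
t 15.75 pos [ 0.529  -0.4018  0.1998] yaw 90.05 tilt [ 0.004 -0.002 -1.   ] F [-0.1 -0.2  0.5] w 0.803 | slide [297.9 -58.7   1.9] roll -0.0899
```

View pics/a8.png

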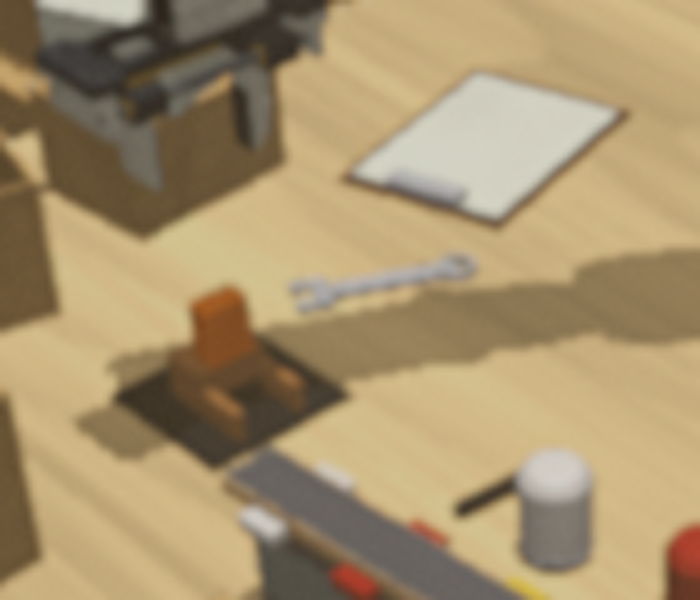

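View pics/b8.png

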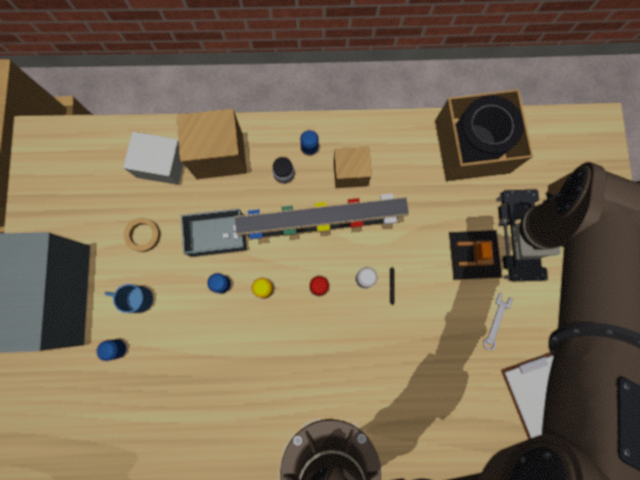

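```bash
python3 - <<'E'
from h import *
d=dict(np.load("top8.npz")); crop(d,170,200,270,265,8,"pics/bin8.png")
s=dict(np.load("scene8.npz")); crop(s,330,260,420,335,8,"pics/bin8s.png")
E
```

```text
(no output)
```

View pics/bin8.png

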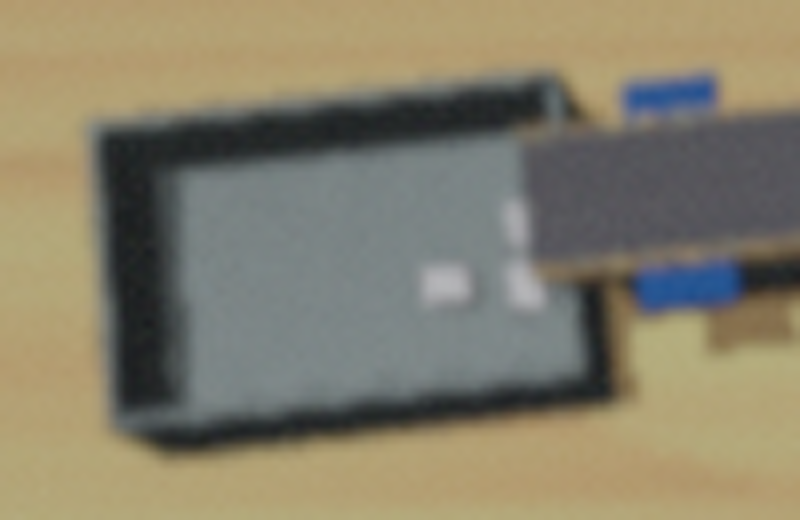

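View pics/bin8s.png

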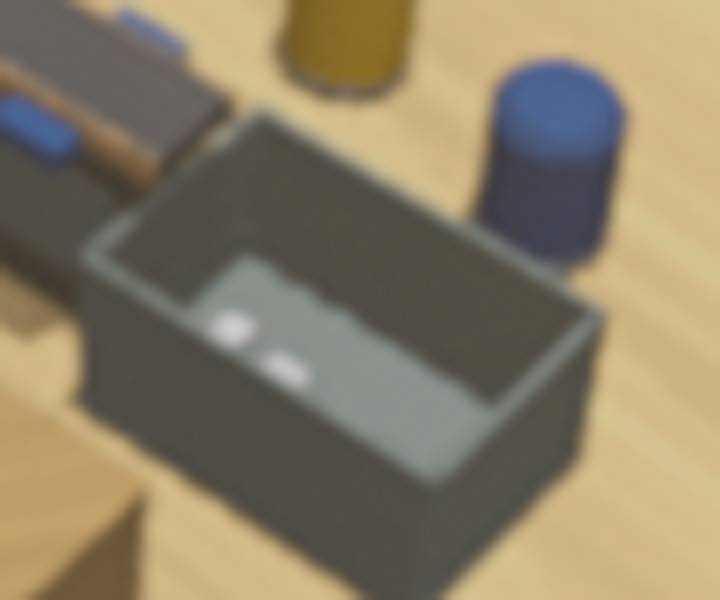

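>>> jog_arm:
  increments:
    - {"slide":[15,-3,0],"roll":-0.01,"gripper":0.9}
    - {"slide":[45,-9,0],"roll":-0.02,"gripper":0.9}
    - {"slide":[85,-17,0],"roll":-0.03,"gripper":0.9}
    - {"slide":[125,-25,0],"roll":-0.04,"gripper":0.9}
    - {"slide":[165,-33,0],"roll":-0.05,"gripper":0.9}
    - {"slide":[205,-41,0],"roll":-0.06,"gripper":0.9}
    - {"slide":[240,-48,0],"roll":-0.07,"gripper":0.9}
    - {"slide":[270,-54,0],"roll":-0.08,"gripper":0.9}
    - {"slide":[290,-58,0],"roll":-0.09,"gripper":0.9}
    - {"slide":[298,-59,0],"roll":-0.09,"gripper":0.9}

```text
clock: 16.68
position: [0.467, -0.0998, 0.1951]
ee_rot: [-2.111, -2.323, 0.001]
force: [0.9, 1.0, 0.6]
width: 0.902
```

>>> jog_arm:
  increments:
    - {"slide":[0,0,0],"roll":0,"gripper":0.9}
    - {"slide":[0,0,0],"roll":0,"gripper":0.9}
    - {"slide":[0,0,10],"roll":0,"gripper":0.9}
    - {"slide":[0,0,25],"roll":0,"gripper":0.9}
    - {"slide":[0,0,45],"roll":0,"gripper":0.9}
    - {"slide":[0,0,65],"roll":0,"gripper":0.9}
    - {"slide":[0,0,80],"roll":0,"gripper":0.9}
    - {"slide":[0,0,90],"roll":0,"gripper":0.9}
    - {"slide":[0,0,90],"roll":0,"gripper":0.9}
    - {"slide":[0,0,90],"roll":0,"gripper":0.9}

```text
clock: 17.52
position: [0.4684, -0.104, 0.1057]
ee_rot: [-2.119, -2.318, 0.001]
force: [0.3, -0.1, 0.1]
width: 0.904
```

```bash
python3 go.py .470 -.104 .036 95.2
```

```text
t 17.52 pos [ 0.4684 -0.104   0.1057] yaw 95.14 tilt [-0.001  0.    -1.   ] F [ 0.3 -0.1  0.1] w 0.904 | slide [-0.2  1.6 69.7] roll -0.001
```

>>> jog_arm:
  increments:
    - {"slide":[0,1.5,10],"roll":0,"gripper":0.9}
    - {"slide":[0,1.5,25],"roll":0,"gripper":0.9}
    - {"slide":[0,1.5,42],"roll":0,"gripper":0.9}
    - {"slide":[0,1.5,56],"roll":0,"gripper":0.9}
    - {"slide":[0,1.5,65],"roll":0,"gripper":0.9}
    - {"slide":[0,1.5,70],"roll":0,"gripper":0.9}
    - {"slide":[0,1.5,70],"roll":0,"gripper":0.9}
    - {"slide":[0,1.5,70],"roll":0,"gripper":0.9}
    - {"slide":[0,1.5,70],"roll":0,"gripper":0.7}
    - {"slide":[0,1.5,70],"roll":0,"gripper":0.4}
  newtons: 20

```text
clock: 18.35
position: [0.4707, -0.1033, 0.0369]
ee_rot: [2.118, 2.319, 0.001]
force: [-0.3, -1.1, -0.7]
width: 0.799
```

>>> jog_arm:
  increments:
    - {"slide":[0,0,0],"roll":0,"gripper":0.4}
    - {"slide":[0,0,0],"roll":0,"gripper":0.4}
    - {"slide":[0,0,0],"roll":0,"gripper":0.4}
    - {"slide":[0,0,0],"roll":0,"gripper":0.4}
    - {"slide":[0,0,0],"roll":0,"gripper":0.4}
    - {"slide":[0,0,0],"roll":0,"gripper":0.4}
    - {"slide":[0,0,0],"roll":0,"gripper":0.4}
    - {"slide":[0,0,-4],"roll":0,"gripper":0.4}
    - {"slide":[0,0,-12],"roll":0,"gripper":0.4}
    - {"slide":[0,0,-20],"roll":0,"gripper":0.4}

```text
clock: 19.18
position: [0.4696, -0.1031, 0.0566]
ee_rot: [-2.117, -2.32, 0.001]
force: [-0.5, 0.2, -2.0]
width: 0.565
```

```bash
python3 -c "
from go import *
p=S(-.168,.0005); print(p); go(p[0],p[1],.2,95.2)"
```

```text
[ 0.63672422 -0.16276326]
t 19.18 pos [ 0.4696 -0.1031  0.0566] yaw 95.22 tilt [-0.001  0.    -1.   ] F [-0.5  0.2 -2. ] w 0.565 | slide [ -74.6  160.8 -143.6] roll 0.0003
```

>>> jog_arm:
  increments:
    - {"slide":[0,0,-18],"roll":0,"gripper":0.4}
    - {"slide":[0,0,-42],"roll":0,"gripper":0.4}
    - {"slide":[0,0,-70],"roll":0,"gripper":0.4}
    - {"slide":[0,0,-98],"roll":0,"gripper":0.4}
    - {"slide":[-5,10,-124],"roll":0,"gripper":0.4}
    - {"slide":[-15,32,-140],"roll":0,"gripper":0.4}
    - {"slide":[-27,60,-144],"roll":0,"gripper":0.4}
    - {"slide":[-42,90,-144],"roll":0,"gripper":0.4}
    - {"slide":[-55,120,-144],"roll":0,"gripper":0.4}
    - {"slide":[-66,143,-144],"roll":0,"gripper":0.4}

```text
clock: 20.02
position: [0.6203, -0.1568, 0.2011]
ee_rot: [2.118, 2.319, 0.001]
force: [0.7, 0.6, -2.6]
width: 0.561
```

>>> jog_arm:
  increments:
    - {"slide":[-6,13,0],"roll":0,"gripper":0.4}
    - {"slide":[-8,17.5,0],"roll":0,"gripper":0.4}
    - {"slide":[-8,17.5,0],"roll":0,"gripper":0.4}
    - {"slide":[-8,17.5,6],"roll":0,"gripper":0.4}
    - {"slide":[-8,17.5,16],"roll":0,"gripper":0.4}
    - {"slide":[-8,17.5,26],"roll":0,"gripper":0.4}
    - {"slide":[-8,17.5,35],"roll":0,"gripper":0.4}
    - {"slide":[-8,17.5,40],"roll":0,"gripper":0.4}
    - {"slide":[-8,17.5,40],"roll":0,"gripper":0.4}
    - {"slide":[-8,17.5,40],"roll":0,"gripper":0.4}

```text
clock: 20.85
position: [0.6363, -0.1622, 0.1598]
ee_rot: [-2.118, -2.32, 0.001]
force: [0.4, -0.5, -0.7]
width: 0.564
```

```bash
python3 -c "
from go import *
p=S(-.168,.0005); print(p); go(p[0],p[1],.147,95.2)"; cat > snap.py <<'E'
import sys
from cell import arm
from h import *
k=sys.argv[1]
for n in("scene","top"):
    d=arm.get_image(n); np.savez(n+k+".npz",**d)
    if n=="scene": crop(d,220,150,420,300,4,f"pics/a{k}.png")
    else: crop(d,200,160,440,300,3,f"pics/b{k}.png")
E
python3 snap.py 9
```

```text
[ 0.63672422 -0.16276326]
t 20.85 pos [ 0.6363 -0.1622  0.1598] yaw 95.22 tilt [-0.001  0.    -1.   ] F [ 0.4 -0.5 -0.7] w 0.564 | slide [-0.6  0.4 12.8] roll 0.0003
```

View pics/a9.png

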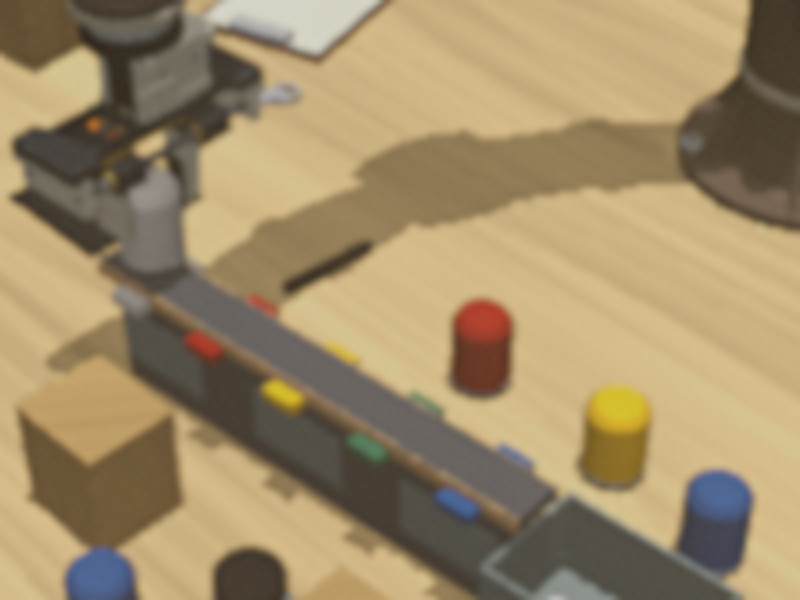

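View pics/b9.png

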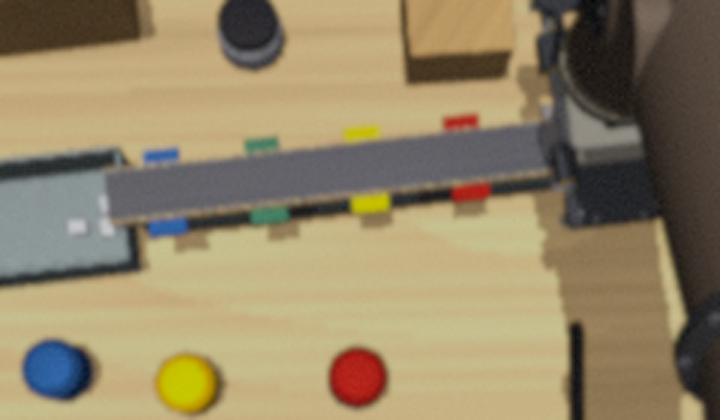

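>>> jog_arm:
  increments:
    - {"slide":[0,0,4],"roll":0,"gripper":0.4}
    - {"slide":[0,0,8],"roll":0,"gripper":0.4}
    - {"slide":[0,0,11],"roll":0,"gripper":0.4}
    - {"slide":[0,0,12.5],"roll":0,"gripper":0.4}
    - {"slide":[0,0,13],"roll":0,"gripper":0.4}
    - {"slide":[0,0,13],"roll":0,"gripper":0.4}
    - {"slide":[0,0,13],"roll":0,"gripper":0.4}
    - {"slide":[0,0,13],"roll":0,"gripper":0.65}
    - {"slide":[0,0,13],"roll":0,"gripper":0.75}
    - {"slide":[0,0,13],"roll":0,"gripper":0.85}

```text
clock: 21.78
position: [0.637, -0.1623, 0.1477]
ee_rot: [2.118, 2.319, 0.001]
force: [0.2, -0.4, -0.4]
width: 0.731
```

>>> jog_arm:
  increments:
    - {"slide":[0,0,0],"roll":0,"gripper":0.85}
    - {"slide":[0,0,0],"roll":0,"gripper":0.85}
    - {"slide":[0,0,-8],"roll":0,"gripper":0.85}
    - {"slide":[0,0,-24],"roll":0,"gripper":0.85}
    - {"slide":[0,0,-40],"roll":0,"gripper":0.85}
    - {"slide":[0,0,-55],"roll":0,"gripper":0.85}
    - {"slide":[0,0,-65],"roll":0,"gripper":0.85}
    - {"slide":[0,0,-70],"roll":0,"gripper":0.9}
    - {"slide":[0,0,-70],"roll":0,"gripper":0.9}
    - {"slide":[0,0,-70],"roll":0,"gripper":0.9}

```text
clock: 22.62
position: [0.6365, -0.1623, 0.2169]
ee_rot: [-2.118, -2.32, 0.0]
force: [-0.9, 0.2, -0.1]
width: 0.899
```

```bash
python3 go.py .4535 .0175 .217 95.2
```

```text
t 22.62 pos [ 0.6365 -0.1623  0.2169] yaw 95.21 tilt [-0. -0. -1.] F [-0.9  0.2 -0.1] w 0.899 | slide [ 195.7 -165.9   -0. ] roll 0.0002
```

>>> jog_arm:
  increments:
    - {"slide":[10,-8,0],"roll":0,"gripper":0.9}
    - {"slide":[30,-25,0],"roll":0,"gripper":0.9}
    - {"slide":[55,-47,0],"roll":0,"gripper":0.9}
    - {"slide":[82,-70,0],"roll":0,"gripper":0.9}
    - {"slide":[110,-93,0],"roll":0,"gripper":0.9}
    - {"slide":[137,-116,0],"roll":0,"gripper":0.9}
    - {"slide":[162,-137,0],"roll":0,"gripper":0.9}
    - {"slide":[182,-154,0],"roll":0,"gripper":0.9}
    - {"slide":[193,-164,5],"roll":0,"gripper":0.9}
    - {"slide":[195.5,-166,15],"roll":0,"gripper":0.9}

```text
clock: 23.45
position: [0.4518, 0.0194, 0.2023]
ee_rot: [2.114, 2.323, 0.0]
force: [0.5, 0.5, -0.6]
width: 0.898
```

>>> jog_arm:
  increments:
    - {"slide":[0,0,10],"roll":0,"gripper":0.9}
    - {"slide":[0,0,25],"roll":0,"gripper":0.9}
    - {"slide":[0,0,42],"roll":0,"gripper":0.9}
    - {"slide":[0,0,60],"roll":0,"gripper":0.9}
    - {"slide":[0,0,76],"roll":0,"gripper":0.9}
    - {"slide":[0,0,88],"roll":0,"gripper":0.9}
    - {"slide":[0,0,95],"roll":0,"gripper":0.9}
    - {"slide":[0,0,97],"roll":0,"gripper":0.9}
    - {"slide":[0,0,97],"roll":0,"gripper":0.9}
    - {"slide":[0,0,97],"roll":0,"gripper":0.9}

```text
clock: 24.28
position: [0.454, 0.0171, 0.1053]
ee_rot: [2.119, 2.32, 0.0]
force: [-0.1, -0.1, -0.4]
width: 0.898
```

```bash
python3 go.py .4535 .0175 .036 95.2; python3 snap.py 10; python3 - <<'E'
from meas import *
for nm in("top","scene"):
    d=dict(np.load(nm+"10.npz"));P=cloud(d)
    p=P[(np.hypot(P[...,0]-.636,P[...,1]+.163)<.045)&(P[...,2]>.15)&(P[...,2]<.2)]
    c=np.array([(p[:,i].min()+p[:,i].max())/2 for i in(0,1)]); s=np.radians(5.2); q=c-[.621,.0045]
    print(nm,c,"s",q@[-np.sin(s),np.cos(s)],"n",q@[np.cos(s),np.sin(s)],"z",p[:,2].max(),len(p))
E
```

```text
t 24.28 pos [0.454  0.0171 0.1053] yaw 95.19 tilt [ 0.  0. -1.] F [-0.1 -0.1 -0.4] w 0.898 | slide [ 0.4 -0.5 69.3] roll -0.0003
top [ 0.63610262 -0.16474907] s -0.16992130008504394 n -0.00029901630668248294 z 0.18934999337007274 416
scene [ 0.63577898 -0.16054189] s -0.16570209782625164 n -0.0002400140212657233 z 0.19102628505862843 256
```

View pics/a10.png

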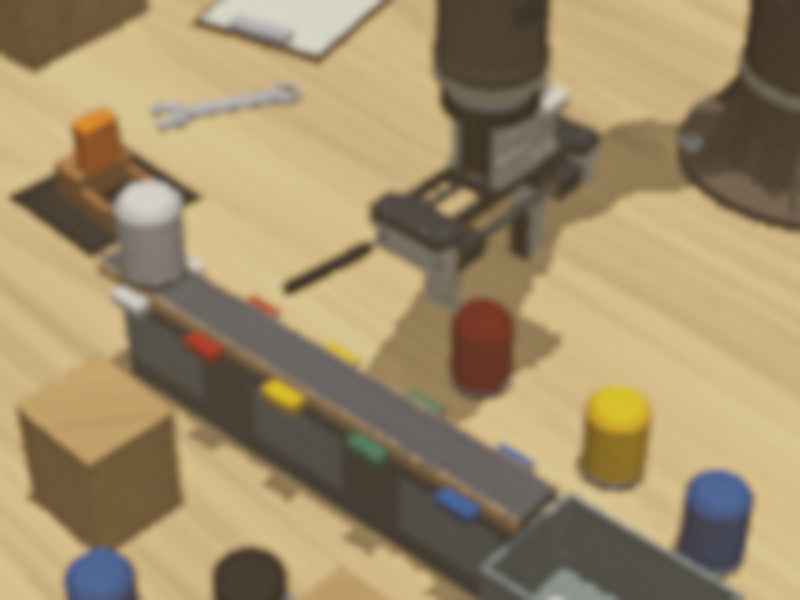

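View pics/b10.png

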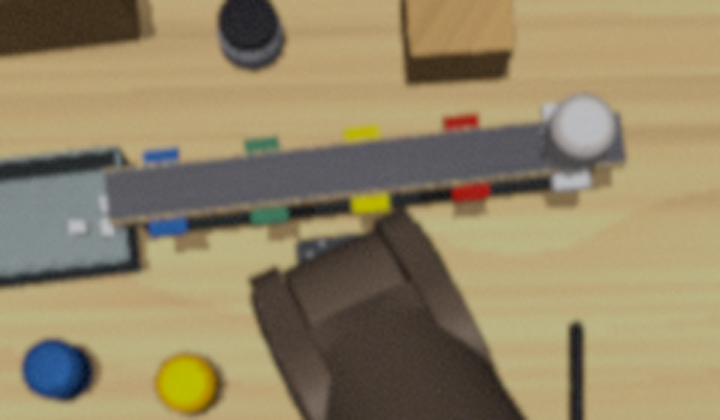

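>>> jog_arm:
  increments:
    - {"slide":[0,0,10],"roll":0,"gripper":0.9}
    - {"slide":[0,0,25],"roll":0,"gripper":0.9}
    - {"slide":[0,0,42],"roll":0,"gripper":0.9}
    - {"slide":[0,0,56],"roll":0,"gripper":0.9}
    - {"slide":[0,0,65],"roll":0,"gripper":0.9}
    - {"slide":[0,0,69.5],"roll":0,"gripper":0.9}
    - {"slide":[0,0,69.5],"roll":0,"gripper":0.9}
    - {"slide":[0,0,69.5],"roll":0,"gripper":0.9}
    - {"slide":[0,0,69.5],"roll":0,"gripper":0.7}
    - {"slide":[0,0,69.5],"roll":0,"gripper":0.4}
  newtons: 20

```text
clock: 25.22
position: [0.4542, 0.0174, 0.0364]
ee_rot: [2.118, 2.319, 0.001]
force: [0.2, -0.8, 0.9]
width: 0.803
```

>>> jog_arm:
  increments:
    - {"slide":[0,0,0],"roll":0,"gripper":0.4}
    - {"slide":[0,0,0],"roll":0,"gripper":0.4}
    - {"slide":[0,0,0],"roll":0,"gripper":0.4}
    - {"slide":[0,0,0],"roll":0,"gripper":0.4}
    - {"slide":[0,0,0],"roll":0,"gripper":0.4}
    - {"slide":[0,0,0],"roll":0,"gripper":0.4}
    - {"slide":[0,0,0],"roll":0,"gripper":0.4}
    - {"slide":[0,0,-4],"roll":0,"gripper":0.4}
    - {"slide":[0,0,-12],"roll":0,"gripper":0.4}
    - {"slide":[0,0,-20],"roll":0,"gripper":0.4}

```text
clock: 26.05
position: [0.4532, 0.0174, 0.0561]
ee_rot: [-2.117, -2.32, 0.001]
force: [-0.8, 0.6, -1.7]
width: 0.563
```

```bash
python3 -c "
from go import *
p=S(-.084,.0007); print(p); go(p[0],p[1],.2,95.2)"
```

```text
[ 0.62931026 -0.07909085]
t 26.05 pos [0.4532 0.0174 0.0561] yaw 95.22 tilt [-0.001  0.    -1.   ] F [-0.8  0.6 -1.7] w 0.563 | slide [-112.1  166.4 -144.1] roll 0.0004
```

>>> jog_arm:
  increments:
    - {"slide":[0,0,-18],"roll":0,"gripper":0.4}
    - {"slide":[0,0,-42],"roll":0,"gripper":0.4}
    - {"slide":[0,0,-70],"roll":0,"gripper":0.4}
    - {"slide":[0,0,-98],"roll":0,"gripper":0.4}
    - {"slide":[-8,12,-124],"roll":0,"gripper":0.4}
    - {"slide":[-23,34,-140],"roll":0,"gripper":0.4}
    - {"slide":[-43,63,-144],"roll":0,"gripper":0.4}
    - {"slide":[-64,95,-144],"roll":0,"gripper":0.4}
    - {"slide":[-84,125,-144],"roll":0,"gripper":0.4}
    - {"slide":[-101,150,-144],"roll":0,"gripper":0.4}

```text
clock: 26.88
position: [0.6139, -0.0714, 0.2006]
ee_rot: [2.119, 2.318, 0.001]
force: [0.4, 0.8, -2.7]
width: 0.559
```

>>> jog_arm:
  increments:
    - {"slide":[-9,13,0],"roll":0,"gripper":0.4}
    - {"slide":[-11,16,0],"roll":0,"gripper":0.4}
    - {"slide":[-11,16,0],"roll":0,"gripper":0.4}
    - {"slide":[-11,16,6],"roll":0,"gripper":0.4}
    - {"slide":[-11,16,16],"roll":0,"gripper":0.4}
    - {"slide":[-11,16,26],"roll":0,"gripper":0.4}
    - {"slide":[-11,16,35],"roll":0,"gripper":0.4}
    - {"slide":[-11,16,40],"roll":0,"gripper":0.4}
    - {"slide":[-11,16,40],"roll":0,"gripper":0.4}
    - {"slide":[-11,16,40],"roll":0,"gripper":0.4}

```text
clock: 27.72
position: [0.6288, -0.079, 0.1593]
ee_rot: [-2.118, -2.32, 0.001]
force: [0.5, -0.2, -1.2]
width: 0.563
```

```bash
python3 -c "
from go import *
p=S(-.084,.0007); print(p); go(p[0],p[1],.147,95.2)"
```

```text
[ 0.62931026 -0.07909085]
t 27.72 pos [ 0.6288 -0.079   0.1593] yaw 95.22 tilt [-0.001  0.    -1.   ] F [ 0.5 -0.2 -1.2] w 0.563 | slide [-0.1  0.5 12.3] roll 0.0003
```

>>> jog_arm:
  increments:
    - {"slide":[0,0,4],"roll":0,"gripper":0.4}
    - {"slide":[0,0,8],"roll":0,"gripper":0.4}
    - {"slide":[0,0,11],"roll":0,"gripper":0.4}
    - {"slide":[0,0,12],"roll":0,"gripper":0.4}
    - {"slide":[0,0,12.5],"roll":0,"gripper":0.4}
    - {"slide":[0,0,12.5],"roll":0,"gripper":0.4}
    - {"slide":[0,0,12.5],"roll":0,"gripper":0.4}
    - {"slide":[0,0,12.5],"roll":0,"gripper":0.65}
    - {"slide":[0,0,12.5],"roll":0,"gripper":0.75}
    - {"slide":[0,0,12.5],"roll":0,"gripper":0.85}

```text
clock: 28.55
position: [0.6294, -0.0791, 0.1477]
ee_rot: [2.118, 2.32, 0.001]
force: [0.7, 0.7, -0.3]
width: 0.73
```

>>> jog_arm:
  increments:
    - {"slide":[0,0,0],"roll":0,"gripper":0.85}
    - {"slide":[0,0,0],"roll":0,"gripper":0.85}
    - {"slide":[0,0,-8],"roll":0,"gripper":0.85}
    - {"slide":[0,0,-24],"roll":0,"gripper":0.85}
    - {"slide":[0,0,-40],"roll":0,"gripper":0.85}
    - {"slide":[0,0,-55],"roll":0,"gripper":0.85}
    - {"slide":[0,0,-65],"roll":0,"gripper":0.85}
    - {"slide":[0,0,-70],"roll":0,"gripper":0.9}
    - {"slide":[0,0,-70],"roll":0,"gripper":0.9}
    - {"slide":[0,0,-70],"roll":0,"gripper":0.9}

```text
clock: 29.38
position: [0.6289, -0.0792, 0.217]
ee_rot: [-2.118, -2.32, 0.0]
force: [-0.2, -0.6, -0.6]
width: 0.899
```

```bash
python3 go.py .4525 .162 .217 95.2
```

```text
t 29.38 pos [ 0.6289 -0.0792  0.217 ] yaw 95.21 tilt [-0. -0. -1.] F [-0.2 -0.6 -0.6] w 0.899 | slide [ 256.2 -153.8   -0. ] roll 0.0001
```

>>> jog_arm:
  increments:
    - {"slide":[12,-7,0],"roll":0,"gripper":0.9}
    - {"slide":[40,-24,0],"roll":0,"gripper":0.9}
    - {"slide":[74,-44,0],"roll":0,"gripper":0.9}
    - {"slide":[109,-65,0],"roll":0,"gripper":0.9}
    - {"slide":[144,-86,0],"roll":0,"gripper":0.9}
    - {"slide":[179,-107,0],"roll":0,"gripper":0.9}
    - {"slide":[212,-127,0],"roll":0,"gripper":0.9}
    - {"slide":[239,-143,0],"roll":0,"gripper":0.9}
    - {"slide":[253,-152,5],"roll":0,"gripper":0.9}
    - {"slide":[256,-154,15],"roll":0,"gripper":0.9}

```text
clock: 30.22
position: [0.4494, 0.1657, 0.2025]
ee_rot: [-2.111, -2.326, -0.002]
force: [0.6, -0.4, 1.2]
width: 0.902
```

>>> jog_arm:
  increments:
    - {"slide":[0,0,10],"roll":0,"gripper":0.9}
    - {"slide":[0,0,25],"roll":0,"gripper":0.9}
    - {"slide":[0,0,42],"roll":0,"gripper":0.9}
    - {"slide":[0,0,60],"roll":0,"gripper":0.9}
    - {"slide":[0,0,76],"roll":0,"gripper":0.9}
    - {"slide":[0,0,88],"roll":0,"gripper":0.9}
    - {"slide":[0,0,95],"roll":0,"gripper":0.9}
    - {"slide":[0,0,97],"roll":0,"gripper":0.9}
    - {"slide":[0,0,97],"roll":0,"gripper":0.9}
    - {"slide":[0,0,97],"roll":0,"gripper":0.9}

```text
clock: 31.05
position: [0.4528, 0.1616, 0.1054]
ee_rot: [2.119, 2.32, 0.0]
force: [0.3, 0.5, 0.6]
width: 0.897
```

```bash
python3 go.py .4525 .162 .036 95.2; python3 snap.py 11; cat > chk.py <<'E'
import sys
from meas import *
def chk(k,lst):
  for nm in("top","scene"):
    d=dict(np.load(nm+k+".npz"));P=cloud(d)
    for s0 in lst:
      s=np.radians(5.2); c0=np.array([.621,.0045])+s0*np.array([-np.sin(s),np.cos(s)])
      p=P[(np.hypot(P[...,0]-c0[0],P[...,1]-c0[1])<.045)&(P[...,2]>.15)&(P[...,2]<.2)]
      if len(p)<20: print(nm,s0,"none"); continue
      c=np.array([(p[:,i].min()+p[:,i].max())/2 for i in(0,1)]); q=c-[.621,.0045]
      print(nm,s0,np.round(c,4),"s",round(q@[-np.sin(s),np.cos(s)],4),"n",round(q@[np.cos(s),np.sin(s)],4),"z",round(p[:,2].max(),3),len(p))
chk(sys.argv[1],[float(v) for v in sys.argv[2:]])
E
python3 chk.py 11 -.168 -.084
```

```text
t 31.05 pos [0.4528 0.1616 0.1054] yaw 95.18 tilt [ 0.  0. -1.] F [0.3 0.5 0.6] w 0.897 | slide [ 0.4 -0.3 69.4] roll -0.0003
top -0.168 [ 0.6361 -0.1644] s -0.1696 n -0.0003 z 0.189 415
top -0.084 [ 0.6286 -0.0796] s -0.0844 n -0.0 z 0.19 410
scene -0.168 [ 0.6363 -0.1601] s -0.1653 n 0.0003 z 0.19 262
scene -0.084 [ 0.6302 -0.0751] s -0.0801 n 0.002 z 0.189 273
```

View pics/a11.png

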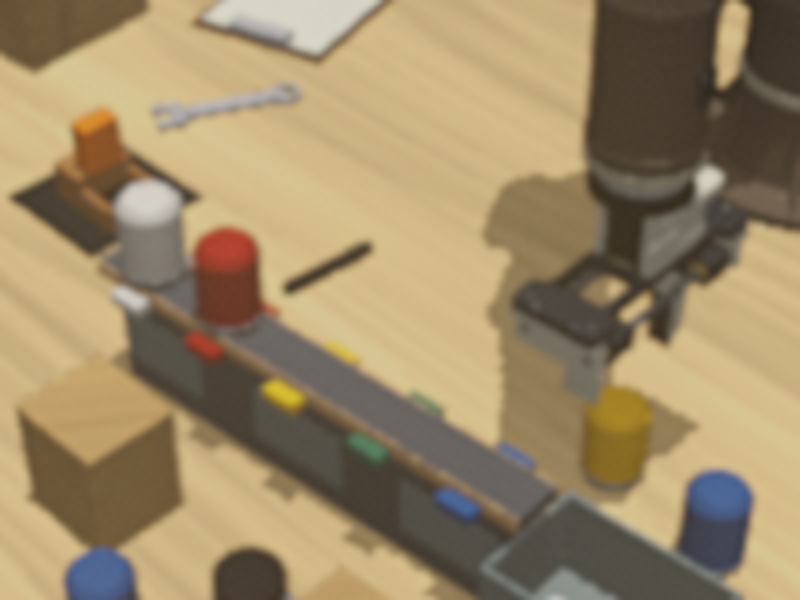

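>>> jog_arm:
  increments:
    - {"slide":[0,0,10],"roll":0,"gripper":0.9}
    - {"slide":[0,0,25],"roll":0,"gripper":0.9}
    - {"slide":[0,0,42],"roll":0,"gripper":0.9}
    - {"slide":[0,0,56],"roll":0,"gripper":0.9}
    - {"slide":[0,0,65],"roll":0,"gripper":0.9}
    - {"slide":[0,0,69.5],"roll":0,"gripper":0.9}
    - {"slide":[0,0,69.5],"roll":0,"gripper":0.9}
    - {"slide":[0,0,69.5],"roll":0,"gripper":0.9}
    - {"slide":[0,0,69.5],"roll":0,"gripper":0.7}
    - {"slide":[0,0,69.5],"roll":0,"gripper":0.4}
  newtons: 20

```text
clock: 31.98
position: [0.453, 0.1621, 0.0364]
ee_rot: [2.118, 2.32, 0.002]
force: [-0.4, 0.3, -0.3]
width: 0.805
```

>>> jog_arm:
  increments:
    - {"slide":[0,0,0],"roll":0,"gripper":0.4}
    - {"slide":[0,0,0],"roll":0,"gripper":0.4}
    - {"slide":[0,0,0],"roll":0,"gripper":0.4}
    - {"slide":[0,0,0],"roll":0,"gripper":0.4}
    - {"slide":[0,0,0],"roll":0,"gripper":0.4}
    - {"slide":[0,0,0],"roll":0,"gripper":0.4}
    - {"slide":[0,0,0],"roll":0,"gripper":0.4}
    - {"slide":[0,0,-4],"roll":0,"gripper":0.4}
    - {"slide":[0,0,-12],"roll":0,"gripper":0.4}
    - {"slide":[0,0,-20],"roll":0,"gripper":0.4}

```text
clock: 32.82
position: [0.4522, 0.1618, 0.0561]
ee_rot: [-2.118, -2.32, 0.001]
force: [0.5, -0.3, -2.6]
width: 0.563
```

```bash
python3 -c "
from go import *
p=S(.0,.0005); print(p); go(p[0],p[1],.2,95.2)"
```

```text
[0.62149794 0.00454532]
t 32.82 pos [0.4522 0.1618 0.0561] yaw 95.22 tilt [-0.001 -0.    -1.   ] F [ 0.5 -0.3 -2.6] w 0.563 | slide [-172.   154.2 -144. ] roll 0.0004
```

>>> jog_arm:
  increments:
    - {"slide":[0,0,-18],"roll":0,"gripper":0.4}
    - {"slide":[0,0,-42],"roll":0,"gripper":0.4}
    - {"slide":[0,0,-70],"roll":0,"gripper":0.4}
    - {"slide":[0,0,-98],"roll":0,"gripper":0.4}
    - {"slide":[-12,11,-124],"roll":0,"gripper":0.4}
    - {"slide":[-35,32,-140],"roll":0,"gripper":0.4}
    - {"slide":[-63,56,-144],"roll":0,"gripper":0.4}
    - {"slide":[-92,82,-144],"roll":0,"gripper":0.4}
    - {"slide":[-120,108,-144],"roll":0,"gripper":0.4}
    - {"slide":[-145,130,-144],"roll":0,"gripper":0.4}

```text
clock: 33.65
position: [0.5967, 0.0269, 0.2008]
ee_rot: [2.119, 2.318, 0.001]
force: [0.6, 0.8, -2.0]
width: 0.56
```

>>> jog_arm:
  increments:
    - {"slide":[-18,16,0],"roll":0,"gripper":0.4}
    - {"slide":[-27,24,0],"roll":0,"gripper":0.4}
    - {"slide":[-27,24,0],"roll":0,"gripper":0.4}
    - {"slide":[-27,24,3],"roll":0,"gripper":0.4}
    - {"slide":[-27,24,12],"roll":0,"gripper":0.4}
    - {"slide":[-27,24,24],"roll":0,"gripper":0.4}
    - {"slide":[-27,24,35],"roll":0,"gripper":0.4}
    - {"slide":[-27,24,40],"roll":0,"gripper":0.4}
    - {"slide":[-27,24,40],"roll":0,"gripper":0.4}
    - {"slide":[-27,24,40],"roll":0,"gripper":0.4}

```text
clock: 34.48
position: [0.621, 0.0048, 0.1592]
ee_rot: [-2.117, -2.32, 0.001]
force: [0.7, 0.9, -2.0]
width: 0.565
```

```bash
python3 -c "
from go import *
p=S(.0,.0005); print(p); go(p[0],p[1],.147,95.2)"
```

```text
[0.62149794 0.00454532]
t 34.48 pos [0.621  0.0048 0.1592] yaw 95.24 tilt [-0.001 -0.    -1.   ] F [ 0.7  0.9 -2. ] w 0.565 | slide [-0.3  0.5 12.2] roll 0.0007
```

>>> jog_arm:
  increments:
    - {"slide":[0,0,4],"roll":0,"gripper":0.4}
    - {"slide":[0,0,8],"roll":0,"gripper":0.4}
    - {"slide":[0,0,11],"roll":0,"gripper":0.4}
    - {"slide":[0,0,12],"roll":0,"gripper":0.4}
    - {"slide":[0,0,12.5],"roll":0,"gripper":0.4}
    - {"slide":[0,0,12.5],"roll":0,"gripper":0.4}
    - {"slide":[0,0,12.5],"roll":0,"gripper":0.4}
    - {"slide":[0,0,12.5],"roll":0,"gripper":0.65}
    - {"slide":[0,0,12.5],"roll":0,"gripper":0.75}
    - {"slide":[0,0,12.5],"roll":0,"gripper":0.85}

```text
clock: 35.32
position: [0.6217, 0.0045, 0.1475]
ee_rot: [2.118, 2.32, 0.001]
force: [0.4, 0.2, -0.2]
width: 0.734
```

>>> jog_arm:
  increments:
    - {"slide":[0,0,0],"roll":0,"gripper":0.85}
    - {"slide":[0,0,0],"roll":0,"gripper":0.85}
    - {"slide":[0,0,-8],"roll":0,"gripper":0.85}
    - {"slide":[0,0,-24],"roll":0,"gripper":0.85}
    - {"slide":[0,0,-40],"roll":0,"gripper":0.85}
    - {"slide":[0,0,-55],"roll":0,"gripper":0.85}
    - {"slide":[0,0,-65],"roll":0,"gripper":0.85}
    - {"slide":[0,0,-70],"roll":0,"gripper":0.9}
    - {"slide":[0,0,-70],"roll":0,"gripper":0.9}
    - {"slide":[0,0,-70],"roll":0,"gripper":0.9}

```text
clock: 36.15
position: [0.6213, 0.0044, 0.217]
ee_rot: [-2.118, -2.32, 0.0]
force: [-0.0, 0.3, -0.0]
width: 0.9
```

```bash
python3 go.py .466 .271 .217 95.2
```

```text
t 36.15 pos [0.6213 0.0044 0.217 ] yaw 95.2 tilt [-0. -0. -1.] F [-0.   0.3 -0. ] w 0.9 | slide [ 2.796e+02 -1.305e+02 -1.000e-01] roll 0.0001
```

>>> jog_arm:
  increments:
    - {"slide":[14,-6,0],"roll":0,"gripper":0.8}
    - {"slide":[44,-20,0],"roll":0,"gripper":0.8}
    - {"slide":[80,-37,0],"roll":0,"gripper":0.8}
    - {"slide":[118,-55,0],"roll":0,"gripper":0.8}
    - {"slide":[156,-73,0],"roll":0,"gripper":0.8}
    - {"slide":[194,-91,0],"roll":0,"gripper":0.8}
    - {"slide":[230,-107,0],"roll":0,"gripper":0.8}
    - {"slide":[260,-121,0],"roll":0,"gripper":0.8}
    - {"slide":[276,-129,5],"roll":0,"gripper":0.8}
    - {"slide":[279.5,-130.5,15],"roll":0,"gripper":0.8}

```text
clock: 36.98
position: [0.4626, 0.276, 0.2026]
ee_rot: [-2.109, -2.326, -0.003]
force: [-0.1, 0.7, 0.2]
width: 0.8
```

>>> jog_arm:
  increments:
    - {"slide":[0,0,10],"roll":0,"gripper":0.8}
    - {"slide":[0,0,25],"roll":0,"gripper":0.8}
    - {"slide":[0,0,42],"roll":0,"gripper":0.8}
    - {"slide":[0,0,60],"roll":0,"gripper":0.8}
    - {"slide":[0,0,76],"roll":0,"gripper":0.8}
    - {"slide":[0,0,88],"roll":0,"gripper":0.8}
    - {"slide":[0,0,95],"roll":0,"gripper":0.8}
    - {"slide":[0,0,97],"roll":0,"gripper":0.8}
    - {"slide":[0,0,97],"roll":0,"gripper":0.8}
    - {"slide":[0,0,97],"roll":0,"gripper":0.8}

```text
clock: 37.82
position: [0.4665, 0.2711, 0.1057]
ee_rot: [2.118, 2.32, 0.001]
force: [-0.4, 0.4, 0.4]
width: 0.8
```

```bash
python3 go.py .466 .271 .036 95.2; python3 snap.py 12; python3 chk.py 12 -.168 -.084 0
```

```text
t 37.82 pos [0.4665 0.2711 0.1057] yaw 95.19 tilt [ 0.001  0.    -1.   ] F [-0.4  0.4  0.4] w 0.8 | slide [-0.  -0.6 69.7] roll -0.0001
top -0.168 [ 0.6357 -0.1645] s -0.1696 n -0.0007 z 0.191 413
top -0.084 [ 0.6284 -0.0795] s -0.0844 n -0.0002 z 0.19 408
top 0.0 [0.6211 0.003 ] s -0.0015 n -0.0 z 0.191 412
scene -0.168 [ 0.6364 -0.1611] s -0.1663 n 0.0003 z 0.19 257
scene -0.084 [ 0.6313 -0.0732] s -0.0783 n 0.0032 z 0.19 273
scene 0.0 [0.6221 0.0091] s 0.0045 n 0.0015 z 0.19 286
```

View pics/a12.png

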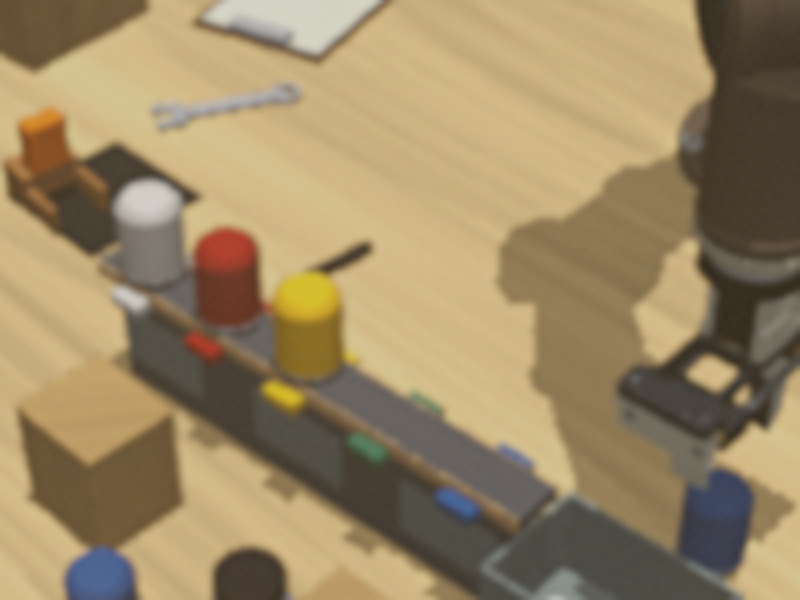

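>>> jog_arm:
  increments:
    - {"slide":[0,0,10],"roll":0,"gripper":0.8}
    - {"slide":[0,0,25],"roll":0,"gripper":0.8}
    - {"slide":[0,0,42],"roll":0,"gripper":0.8}
    - {"slide":[0,0,56],"roll":0,"gripper":0.8}
    - {"slide":[0,0,65],"roll":0,"gripper":0.8}
    - {"slide":[0,0,70],"roll":0,"gripper":0.8}
    - {"slide":[0,0,70],"roll":0,"gripper":0.8}
    - {"slide":[0,0,70],"roll":0,"gripper":0.8}
    - {"slide":[0,0,70],"roll":0,"gripper":0.65}
    - {"slide":[0,0,70],"roll":0,"gripper":0.4}
  newtons: 20

```text
clock: 38.75
position: [0.4666, 0.2713, 0.0359]
ee_rot: [2.118, 2.32, 0.002]
force: [0.6, 0.2, -0.0]
width: 0.701
```

>>> jog_arm:
  increments:
    - {"slide":[0,0,0],"roll":0,"gripper":0.4}
    - {"slide":[0,0,0],"roll":0,"gripper":0.4}
    - {"slide":[0,0,0],"roll":0,"gripper":0.4}
    - {"slide":[0,0,0],"roll":0,"gripper":0.4}
    - {"slide":[0,0,0],"roll":0,"gripper":0.4}
    - {"slide":[0,0,0],"roll":0,"gripper":0.4}
    - {"slide":[0,0,0],"roll":0,"gripper":0.4}
    - {"slide":[0,0,-4],"roll":0,"gripper":0.4}
    - {"slide":[0,0,-12],"roll":0,"gripper":0.4}
    - {"slide":[0,0,-20],"roll":0,"gripper":0.4}

```text
clock: 39.58
position: [0.4657, 0.2708, 0.0555]
ee_rot: [-2.118, -2.32, 0.002]
force: [0.1, 0.0, -1.7]
width: 0.565
```

```bash
python3 -c "
from go import *
p=S(.168,.0005); print(p); go(p[0],p[1],.2,95.2)"
```

```text
[0.60627167 0.1718539 ]
t 39.58 pos [0.4657 0.2708 0.0555] yaw 95.22 tilt [-0.001 -0.001 -1.   ] F [ 0.1  0.  -1.7] w 0.565 | slide [-111.4  130.9 -144.6] roll 0.0003
```

>>> jog_arm:
  increments:
    - {"slide":[0,0,-18],"roll":0,"gripper":0.4}
    - {"slide":[0,0,-42],"roll":0,"gripper":0.4}
    - {"slide":[0,0,-70],"roll":0,"gripper":0.4}
    - {"slide":[0,0,-98],"roll":0,"gripper":0.4}
    - {"slide":[-5,6,-124],"roll":0,"gripper":0.4}
    - {"slide":[-20,24,-140],"roll":0,"gripper":0.4}
    - {"slide":[-40,48,-144.5],"roll":0,"gripper":0.4}
    - {"slide":[-62,73,-144.5],"roll":0,"gripper":0.4}
    - {"slide":[-84,98,-144.5],"roll":0,"gripper":0.4}
    - {"slide":[-101,119,-144.5],"roll":0,"gripper":0.4}

```text
clock: 40.42
position: [0.5956, 0.1788, 0.2007]
ee_rot: [2.119, 2.318, 0.0]
force: [0.5, 0.2, -2.0]
width: 0.562
```

>>> jog_arm:
  increments:
    - {"slide":[-8,9,0],"roll":0,"gripper":0.4}
    - {"slide":[-10,11.5,0],"roll":0,"gripper":0.4}
    - {"slide":[-10,11.5,0],"roll":0,"gripper":0.4}
    - {"slide":[-10,11.5,6],"roll":0,"gripper":0.4}
    - {"slide":[-10,11.5,16],"roll":0,"gripper":0.4}
    - {"slide":[-10,11.5,26],"roll":0,"gripper":0.4}
    - {"slide":[-10,11.5,35],"roll":0,"gripper":0.4}
    - {"slide":[-10,11.5,40],"roll":0,"gripper":0.4}
    - {"slide":[-10,11.5,40],"roll":0,"gripper":0.4}
    - {"slide":[-10,11.5,40],"roll":0,"gripper":0.4}

```text
clock: 41.25
position: [0.6058, 0.1724, 0.1592]
ee_rot: [-2.117, -2.32, 0.001]
force: [-0.5, 0.2, -1.5]
width: 0.565
```

```bash
python3 -c "
from go import *
p=S(.168,.0005); print(p); go(p[0],p[1],.147,95.2)"
```

```text
[0.60627167 0.1718539 ]
t 41.25 pos [0.6058 0.1724 0.1592] yaw 95.23 tilt [-0.001 -0.    -1.   ] F [-0.5  0.2 -1.5] w 0.565 | slide [-0.6  0.4 12.2] roll 0.0005
```

>>> jog_arm:
  increments:
    - {"slide":[-0.5,0,4],"roll":0,"gripper":0.4}
    - {"slide":[-0.5,0,8],"roll":0,"gripper":0.4}
    - {"slide":[-0.5,0,11],"roll":0,"gripper":0.4}
    - {"slide":[-0.5,0,12],"roll":0,"gripper":0.4}
    - {"slide":[-0.5,0,12.5],"roll":0,"gripper":0.4}
    - {"slide":[-0.5,0,12.5],"roll":0,"gripper":0.4}
    - {"slide":[-0.5,0,12.5],"roll":0,"gripper":0.4}
    - {"slide":[-0.5,0,12.5],"roll":0,"gripper":0.65}
    - {"slide":[-0.5,0,12.5],"roll":0,"gripper":0.75}
    - {"slide":[-0.5,0,12.5],"roll":0,"gripper":0.85}

```text
clock: 42.08
position: [0.6064, 0.1719, 0.1476]
ee_rot: [2.118, 2.32, 0.001]
force: [-0.2, -0.6, 0.6]
width: 0.732
```

>>> jog_arm:
  increments:
    - {"slide":[0,0,0],"roll":0,"gripper":0.85}
    - {"slide":[0,0,0],"roll":0,"gripper":0.85}
    - {"slide":[0,0,-8],"roll":0,"gripper":0.85}
    - {"slide":[0,0,-24],"roll":0,"gripper":0.85}
    - {"slide":[0,0,-45],"roll":0,"gripper":0.85}
    - {"slide":[0,0,-68],"roll":0,"gripper":0.85}
    - {"slide":[0,0,-88],"roll":0,"gripper":0.85}
    - {"slide":[0,0,-98],"roll":0,"gripper":0.9}
    - {"slide":[0,0,-100],"roll":0,"gripper":0.9}
    - {"slide":[0,0,-100],"roll":0,"gripper":0.9}

```text
clock: 42.92
position: [0.6064, 0.1718, 0.2476]
ee_rot: [2.118, 2.32, 0.001]
force: [0.5, -0.3, -0.1]
width: 0.896
```

```bash
python3 snap.py 13; python3 go.py .45 .0 .247 95.2; python3 chk.py 13 -.168 -.084 0 .168; python3 - <<'E'
from h import *
for nm in("top","scene"):
    d=dict(np.load(nm+"13.npz"));P=cloud(d);hsv=cv2.cvtColor(d["frame"],cv2.COLOR_BGR2HSV)
    if nm=="top": crop(d,420,190,540,290,6,"pics/p13.png")
    R0=(np.hypot(P[...,0]-.56,P[...,1]+.41)<.13)&(hsv[...,0]<19)
    w=R0&(P[...,2]>.078)&(P[...,2]<.1)&(hsv[...,1]>150)
    print(nm,"handle",w.sum(),cv2.minAreaRect((P[w][:,:2]*1000).astype(np.float32)))
    w=R0&(P[...,2]>.015)&(P[...,2]<.1)&(hsv[...,1]>110)
    n,l,st,c=cv2.connectedComponentsWithStats(w.astype(np.uint8)); i=1+np.argmax(st[1:,4]); w=l==i
    print(nm,"scraper",w.sum(),cv2.minAreaRect((P[w][:,:2]*1000).astype(np.float32)))
E
```

```text
t 43.02 pos [0.6057 0.1714 0.2459] yaw 95.21 tilt [-0.002 -0.001 -1.   ] F [ 0.  -0.2  0. ] w 0.899 | slide [-156.6 -170.6   -0.7] roll 0.0001
top -0.168 [ 0.636  -0.1645] s -0.1696 n -0.0004 z 0.191 415
top -0.084 [ 0.6281 -0.0794] s -0.0842 n -0.0005 z 0.189 410
top 0.0 [0.6209 0.003 ] s -0.0015 n -0.0003 z 0.19 408
top 0.168 none
scene -0.168 [ 0.6374 -0.1601] s -0.1654 n 0.0014 z 0.189 258
scene -0.084 [ 0.6302 -0.0749] s -0.0799 n 0.0019 z 0.19 273
scene 0.0 [0.6224 0.0106] s 0.0059 n 0.0019 z 0.189 290
scene 0.168 [0.6095 0.1749] s 0.1707 n 0.004 z 0.189 316
top handle 90 ((561.0238037109375, -436.70550537109375), (23.73308563232422, 40.10606002807617), 88.48326873779297)
top scraper 482 ((562.077880859375, -426.739990234375), (88.10633850097656, 62.59575271606445), 87.15275573730469)
scene handle 63 ((564.2262573242188, -431.4564514160156), (24.76082992553711, 39.27472686767578), 86.73719787597656)
scene scraper 355 ((561.8707885742188, -422.122802734375), (84.7465591430664, 64.49727630615234), 84.83306121826172)
```

View pics/a13.png

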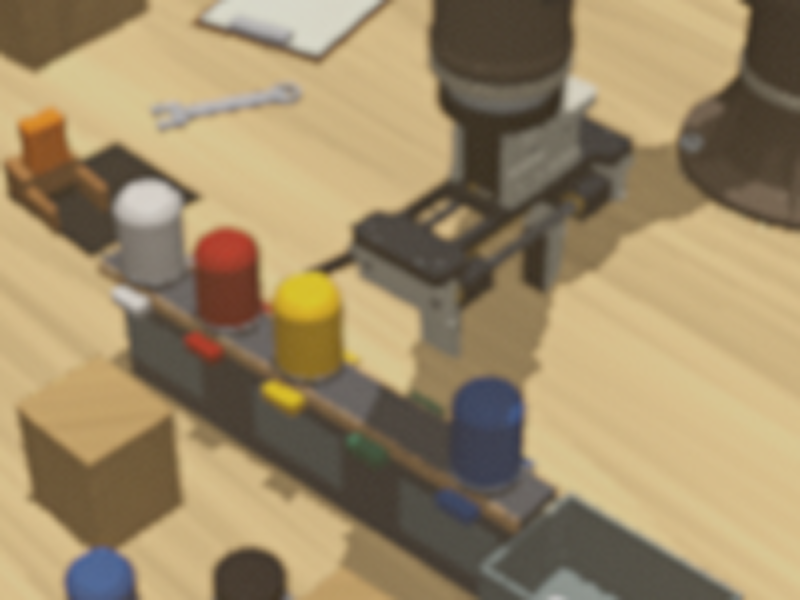

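View pics/p13.png

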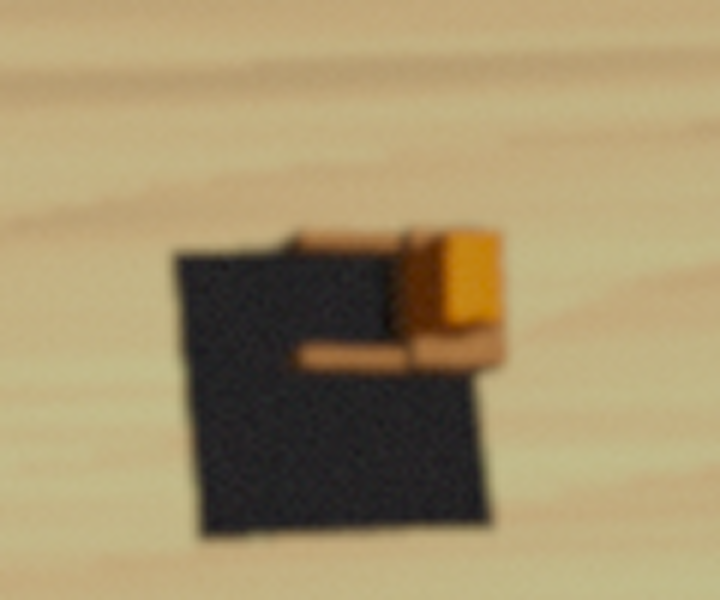

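```bash
python3 go.py .5623 -.4345 .247 87.2
```

```text
t 43.02 pos [0.6057 0.1714 0.2459] yaw 95.21 tilt [-0.002 -0.001 -1.   ] F [ 0.  -0.2  0. ] w 0.899 | slide [-5.995e+02 -9.820e+01 -5.000e-01] roll 0.1397
```

>>> jog_arm:
  increments:
    - {"slide":[-15,-3,0],"roll":0.01,"gripper":0.9}
    - {"slide":[-45,-8,0],"roll":0.02,"gripper":0.9}
    - {"slide":[-83,-14,0],"roll":0.03,"gripper":0.9}
    - {"slide":[-121,-20,0],"roll":0.04,"gripper":0.9}
    - {"slide":[-159,-26,0],"roll":0.05,"gripper":0.9}
    - {"slide":[-197,-32,0],"roll":0.06,"gripper":0.9}
    - {"slide":[-235,-38,0],"roll":0.07,"gripper":0.9}
    - {"slide":[-273,-44,0],"roll":0.08,"gripper":0.9}
    - {"slide":[-311,-50,0],"roll":0.09,"gripper":0.9}
    - {"slide":[-349,-57,0],"roll":0.1,"gripper":0.9}

```text
clock: 43.85
position: [0.5796, -0.1838, 0.2461]
ee_rot: [-2.232, -2.209, 0.002]
force: [1.5, -0.9, -0.1]
width: 0.9
```

```bash
python3 go.py .5623 -.4345 .247 87.2
```

```text
t 43.85 pos [ 0.5796 -0.1838  0.2461] yaw 89.39 tilt [-0.002  0.    -1.   ] F [ 1.5 -0.9 -0.1] w 0.9 | slide [-250.9  -14.7   -0.9] roll 0.0382
```

>>> jog_arm:
  increments:
    - {"slide":[-38,-2,0],"roll":0.01,"gripper":0.9}
    - {"slide":[-76,-4,0],"roll":0.02,"gripper":0.9}
    - {"slide":[-114,-6,0],"roll":0.03,"gripper":0.9}
    - {"slide":[-152,-8,0],"roll":0.04,"gripper":0.9}
    - {"slide":[-188,-10,0],"roll":0.04,"gripper":0.9}
    - {"slide":[-218,-12,0],"roll":0.04,"gripper":0.9}
    - {"slide":[-240,-14,0],"roll":0.04,"gripper":0.9}
    - {"slide":[-252,-15,0],"roll":0.04,"gripper":0.9}
    - {"slide":[-253,-15,0],"roll":0.04,"gripper":0.9}
    - {"slide":[-253,-15,0],"roll":0.04,"gripper":0.9}

```text
clock: 44.68
position: [0.5634, -0.4333, 0.2463]
ee_rot: [-2.275, -2.164, -0.0]
force: [0.1, 0.7, 0.8]
width: 0.9
```

>>> jog_arm:
  increments:
    - {"slide":[0,0,0],"roll":0,"gripper":0.9}
    - {"slide":[0,0,10],"roll":0,"gripper":0.9}
    - {"slide":[0,0,30],"roll":0,"gripper":0.9}
    - {"slide":[0,0,52],"roll":0,"gripper":0.9}
    - {"slide":[0,0,74],"roll":0,"gripper":0.9}
    - {"slide":[0,0,92],"roll":0,"gripper":0.9}
    - {"slide":[0,0,105],"roll":0,"gripper":0.9}
    - {"slide":[0,0,110],"roll":0,"gripper":0.9}
    - {"slide":[0,0,110],"roll":0,"gripper":0.9}
    - {"slide":[0,0,110],"roll":0,"gripper":0.9}

```text
clock: 45.52
position: [0.5644, -0.4335, 0.1379]
ee_rot: [2.274, 2.166, 0.001]
force: [0.2, 0.2, 0.5]
width: 0.9
```

```bash
python3 go.py .5623 -.4345 .052 87.2; python3 - <<'E'
from cell import arm
from h import *
d=arm.get_image("scene"); crop(d,180,120,320,240,5,"pics/a14.png")
E
```

```text
t 45.52 pos [ 0.5644 -0.4335  0.1379] yaw 87.22 tilt [ 0.001 -0.    -1.   ] F [0.2 0.2 0.5] w 0.9 | slide [-1.1 -2.1 85.9] roll 0.0004
```

View pics/a14.png

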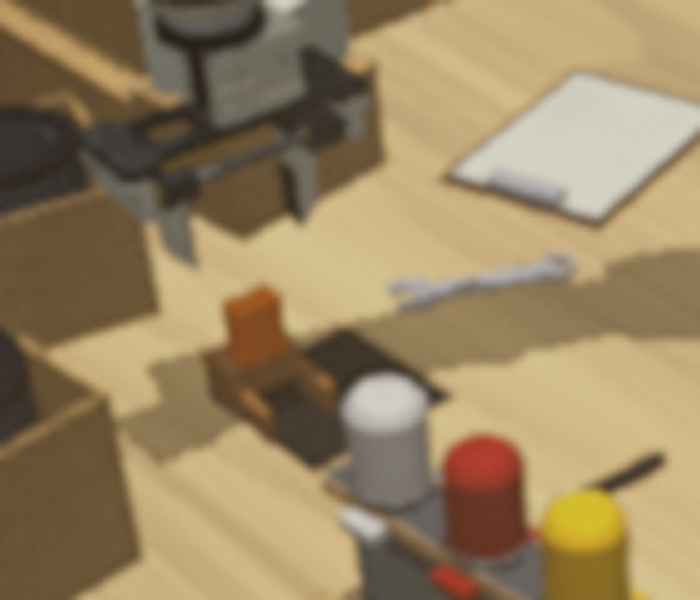

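>>> jog_arm:
  increments:
    - {"slide":[-1,-2,10],"roll":0,"gripper":0.9}
    - {"slide":[-1,-2,26],"roll":0,"gripper":0.9}
    - {"slide":[-1,-2,44],"roll":0,"gripper":0.9}
    - {"slide":[-1,-2,62],"roll":0,"gripper":0.9}
    - {"slide":[-1,-2,76],"roll":0,"gripper":0.9}
    - {"slide":[-1,-2,84],"roll":0,"gripper":0.9}
    - {"slide":[-1,-2,86],"roll":0,"gripper":0.9}
    - {"slide":[-1,-2,86],"roll":0,"gripper":0.9}
    - {"slide":[-1,-2,86],"roll":0,"gripper":0.9}
    - {"slide":[-1,-2,86],"roll":0,"gripper":0.5}
  newtons: 25

```text
clock: 46.4
position: [0.5625, -0.4351, 0.0525]
ee_rot: [2.274, 2.165, 0.001]
force: [0.2, -0.8, 0.2]
width: 0.864
```

>>> jog_arm:
  increments:
    - {"slide":[0,0,0],"roll":0,"gripper":0.2}
    - {"slide":[0,0,0],"roll":0,"gripper":0.2}
    - {"slide":[0,0,0],"roll":0,"gripper":0.2}
    - {"slide":[0,0,0],"roll":0,"gripper":0.2}
    - {"slide":[0,0,0],"roll":0,"gripper":0.2}
    - {"slide":[0,0,0],"roll":0,"gripper":0.2}
    - {"slide":[0,0,0],"roll":0,"gripper":0.2}
    - {"slide":[0,0,0],"roll":0,"gripper":0.2}
    - {"slide":[0,0,0],"roll":0,"gripper":0.2}
    - {"slide":[0,0,0],"roll":0,"gripper":0.2}

```text
clock: 47.23
position: [0.5619, -0.4346, 0.0512]
ee_rot: [2.275, 2.166, 0.0]
force: [0.3, 0.4, 0.8]
width: 0.437
```

```bash
python3 go.py .528 -.401 .082 90
```

```text
t 47.23 pos [ 0.5619 -0.4346  0.0512] yaw 87.19 tilt [ 0. -0. -1.] F [0.3 0.4 0.8] w 0.437 | slide [ 31.9 -35.5 -30.8] roll -0.049
```

>>> jog_arm:
  increments:
    - {"slide":[0,0,-8],"roll":0,"gripper":0.2}
    - {"slide":[0,0,-20],"roll":0,"gripper":0.2}
    - {"slide":[3,-3,-29],"roll":0,"gripper":0.2}
    - {"slide":[10,-11,-30],"roll":-0.02,"gripper":0.2}
    - {"slide":[19,-21,-30],"roll":-0.03,"gripper":0.2}
    - {"slide":[27,-30,-30],"roll":-0.04,"gripper":0.2}
    - {"slide":[32,-35.5,-30],"roll":-0.05,"gripper":0.2}
    - {"slide":[32,-35.5,-30],"roll":-0.05,"gripper":0.2}
    - {"slide":[32,-35.5,-25],"roll":-0.05,"gripper":0.2}
    - {"slide":[32,-35.5,-15],"roll":-0.05,"gripper":0.2}

```text
clock: 48.07
position: [0.5293, -0.4021, 0.0674]
ee_rot: [2.219, 2.219, 0.001]
force: [0.5, 0.1, -1.6]
width: 0.436
```

>>> jog_arm:
  increments:
    - {"slide":[0,0,5],"roll":0,"gripper":0.2}
    - {"slide":[0,0,9],"roll":0,"gripper":0.2}
    - {"slide":[0,0,9],"roll":0,"gripper":0.2}
    - {"slide":[0,0,9],"roll":0,"gripper":0.2}
    - {"slide":[0,0,9],"roll":0,"gripper":0.2}
    - {"slide":[0,0,9],"roll":0,"gripper":0.2}
    - {"slide":[0,0,9],"roll":0,"gripper":0.2}
    - {"slide":[0,0,9],"roll":0,"gripper":0.2}
    - {"slide":[0,0,9],"roll":0,"gripper":0.2}
    - {"slide":[0,0,9],"roll":0,"gripper":0.2}

```text
clock: 48.9
position: [0.528, -0.401, 0.0574]
ee_rot: [2.22, 2.222, 0.0]
force: [-0.3, 0.4, -1.7]
width: 0.437
```

```bash
python3 go.py .528 -.401 .0517 90; python3 - <<'E'
from cell import arm
from h import *
d=arm.get_image("scene"); crop(d,180,120,320,240,5,"pics/a15.png")
E
```

```text
t 48.9 pos [ 0.528  -0.401   0.0574] yaw 90.05 tilt [ 0. -0. -1.] F [-0.3  0.4 -1.7] w 0.437 | slide [0.  0.  5.7] roll 0.0009
```

View pics/a15.png

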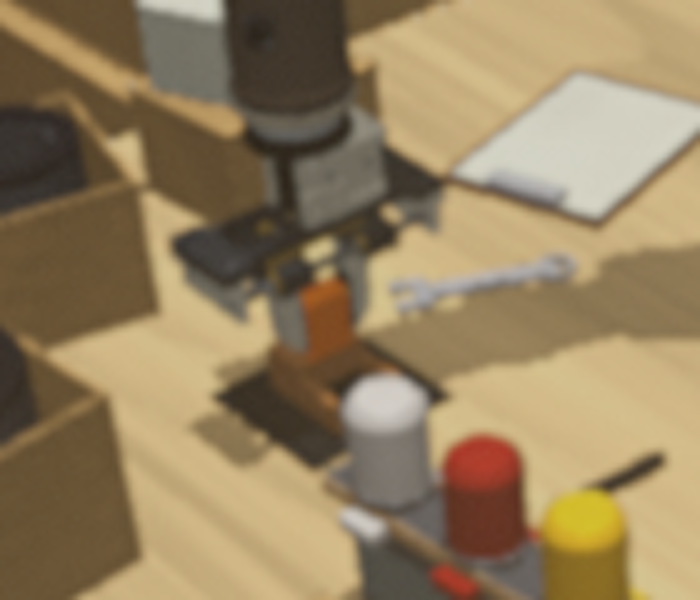

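>>> jog_arm:
  increments:
    - {"slide":[0,0,2.5],"roll":0,"gripper":0.2}
    - {"slide":[0,0,4.5],"roll":0,"gripper":0.2}
    - {"slide":[0,0,5.7],"roll":0,"gripper":0.2}
    - {"slide":[0,0,5.7],"roll":0,"gripper":0.2}
    - {"slide":[0,0,5.7],"roll":0,"gripper":0.2}
    - {"slide":[0,0,5.7],"roll":0,"gripper":0.2}
    - {"slide":[0,0,5.7],"roll":0,"gripper":0.5}
    - {"slide":[0,0,5.7],"roll":0,"gripper":0.7}
    - {"slide":[0,0,5.7],"roll":0,"gripper":0.8}
    - {"slide":[0,0,5.7],"roll":0,"gripper":0.8}

```text
clock: 49.78
position: [0.528, -0.401, 0.0517]
ee_rot: [2.22, 2.222, 0.0]
force: [-0.4, 0.1, -0.4]
width: 0.671
```

>>> jog_arm:
  increments:
    - {"slide":[0,0,0],"roll":0,"gripper":0.8}
    - {"slide":[0,0,0],"roll":0,"gripper":0.8}
    - {"slide":[0,0,-5],"roll":0,"gripper":0.8}
    - {"slide":[0,0,-20],"roll":0,"gripper":0.8}
    - {"slide":[0,0,-40],"roll":0,"gripper":0.8}
    - {"slide":[0,0,-65],"roll":0,"gripper":0.8}
    - {"slide":[0,0,-90],"roll":0,"gripper":0.8}
    - {"slide":[0,0,-115],"roll":0,"gripper":0.8}
    - {"slide":[0,0,-140],"roll":0,"gripper":0.8}
    - {"slide":[0,0,-165],"roll":0,"gripper":0.8}

```text
clock: 50.62
position: [0.5278, -0.4008, 0.2183]
ee_rot: [2.22, 2.222, 0.0]
force: [0.2, -0.3, -0.1]
width: 0.799
```

>>> jog_arm:
  increments:
    - {"slide":[0,-25,-25],"roll":0,"gripper":0.8}
    - {"slide":[0,-50,-25],"roll":0,"gripper":0.8}
    - {"slide":[0,-80,-25],"roll":0,"gripper":0.8}
    - {"slide":[0,-100,-25],"roll":0,"gripper":0.8}
    - {"slide":[0,-110,-25],"roll":0,"gripper":0.8}
    - {"slide":[0,-110,-25],"roll":0,"gripper":0.8}
    - {"slide":[0,-110,-25],"roll":0,"gripper":0.8}
    - {"slide":[0,-110,-25],"roll":0,"gripper":0.8}
    - {"slide":[0,-110,-25],"roll":0,"gripper":0.8}
    - {"slide":[0,-110,-25],"roll":0,"gripper":0.8}

```text
clock: 51.45
position: [0.4191, -0.4006, 0.2413]
ee_rot: [-2.219, -2.224, -0.001]
force: [0.0, 0.1, 0.2]
width: 0.802
```

```bash
python3 snap.py 16; python3 chk.py 16 -.168 -.084 0 .168; python3 - <<'E'
from h import *
for nm in("top","scene"):
    d=dict(np.load(nm+"16.npz"));P=cloud(d);hsv=cv2.cvtColor(d["frame"],cv2.COLOR_BGR2HSV)
    cv2.imwrite(f"pics/f16{nm}.png",d["frame"])
    if nm=="top": crop(d,420,190,540,290,6,"pics/p16.png")
    R0=(np.hypot(P[...,0]-.53,P[...,1]+.4)<.1)&(hsv[...,0]<19)
    w=R0&(P[...,2]>.078)&(P[...,2]<.1)&(hsv[...,1]>150)
    print(nm,"handle",w.sum(),cv2.minAreaRect((P[w][:,:2]*1000).astype(np.float32)))
E
```

```text
top -0.168 [ 0.6362 -0.1642] s -0.1694 n -0.0001 z 0.191 417
top -0.084 [ 0.6284 -0.0794] s -0.0842 n -0.0002 z 0.189 411
top 0.0 [0.6205 0.0029] s -0.0015 n -0.0006 z 0.189 405
top 0.168 [0.6058 0.171 ] s 0.1672 n -0.0 z 0.19 418
scene -0.168 [ 0.6378 -0.16  ] s -0.1653 n 0.0019 z 0.192 255
scene -0.084 [ 0.6318 -0.074 ] s -0.0791 n 0.0036 z 0.19 271
scene 0.0 [0.6227 0.0087] s 0.004 n 0.002 z 0.19 287
scene 0.168 [0.6091 0.1744] s 0.1702 n 0.0036 z 0.189 318
top handle 136 ((526.3465576171875, -404.2991027832031), (25.4598331451416, 40.84537887573242), 87.7144546508789)
scene handle 56 ((530.7047119140625, -395.7790222167969), (19.6370849609375, 35.569908142089844), 85.28337860107422)
```

View pics/f16top.png

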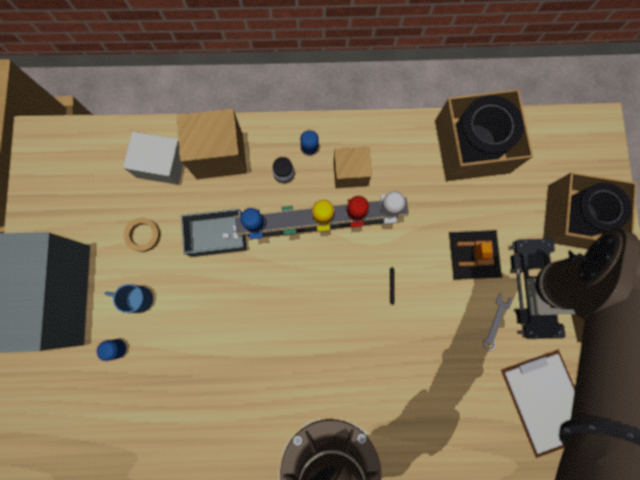

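View pics/b16.png

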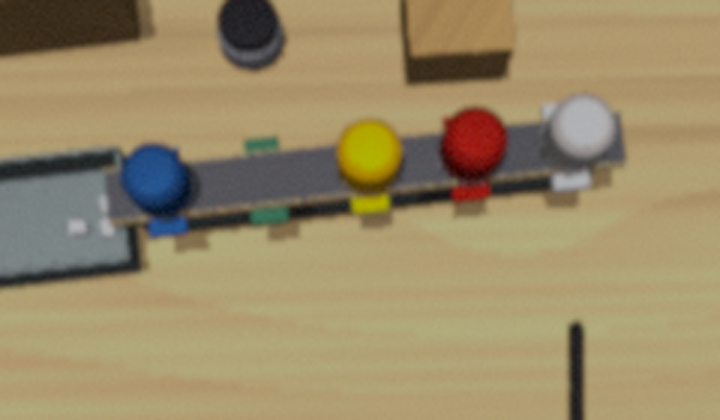

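View pics/p16.png

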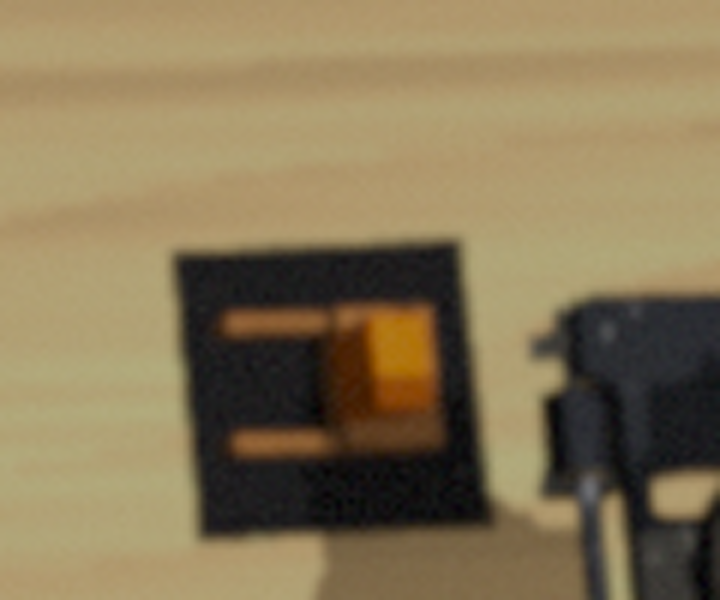

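View pics/a16.png

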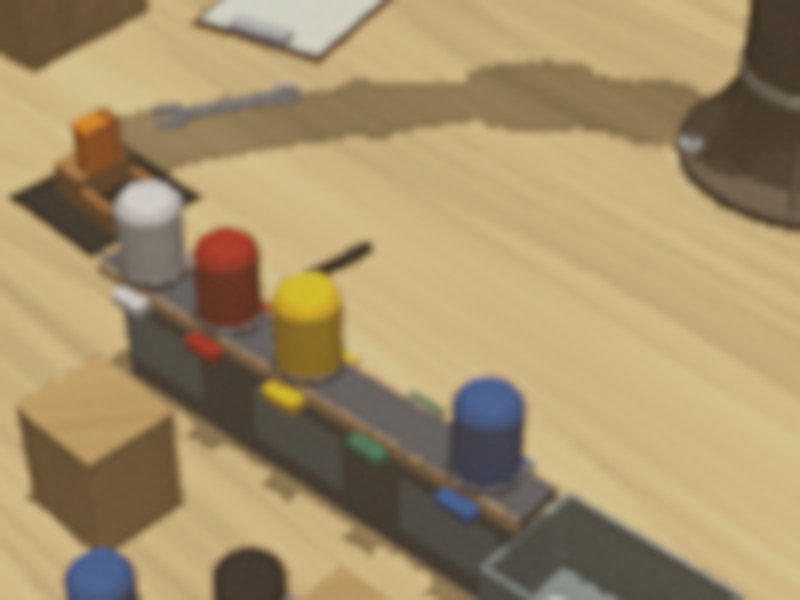

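```bash
python3 -c "
from cell import arm
print(arm.sign_off())"
```

```text
the job is handed in; nothing more can be done
None
```

The job is handed in after about 52 s of robot time; no verdict is reported. All the checks I made before handing in passed.

- **Chips:** I pushed the three chips that were there off the shelf with the scraper. The camera shows all three in the bin and the shelf clear.
- **Filters:** White, red, yellow and blue stand upright on the shelf at their own tags; there was no green filter on the bench. For blue I took the one nearest the base. The top view puts each filter within 2 mm of its tag and within 1 mm of the line I used as the shelf's centre.
- **Camera disagreement:** The two cameras do not quite agree. The scene view reads the filters 2–5 mm further along the shelf and 2–4 mm to the far side. The two views also differ by up to 4 mm on where the board's centre line runs, so the sideways centring is only that certain. I aimed between the two readings.
- **Scraper:** I put it back on the pad after the sweep. It was then knocked several centimetres off centre while I was placing filters, so I picked it up again and put its origin on the middle of the pad. The last top view shows it upright about 2 mm from the pad centre; the scene view read it up to about 7 mm off, from only a few pixels.
- **Other things:** No other item on the bench was handled, and none looked moved in the last pictures. The gripper was raised clear at hand-in, and the force readings after each move stayed under about 3 N.

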